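Load the extruder's die box and shut its gate

TASK

Load the extruder's die box in build order: slide the plain packing block in through the mouth first, then the spool-shaped die behind it, and last the U-shaped retaining yoke, all upright. Push the stack fully home, so that the yoke is flush with the mouth, and only then swing the gate shut across it. Leave everything else on the bench where it is.

Things in the scene. Friction and masses are not known exactly. Their poses are not given: they have to be found in the camera images.
- holder: Die box of a clay extruder: dark steel channel, bolted down. Origin: on the bench at the middle of its open mouth; x points into the channel (roughly away from the robot), y left across it, z up. The bench is its floor. Inside 98 wide (y -49 to 49), flaring to about 114 over the outermost 22 mm; 139 deep, mouth (x 0) to back stop. Side walls 46 high, 14 thick; foot flanges 6 high out to y +-84.
- lip (a point): Middle of the left lip's inner edge, axes as the holder's. From holder x = 22 to the back a lip on each wall reaches 8 mm inwards over the channel at height 48 to 53, so parts cannot be lowered in and must slide in through the mouth; an 82 mm wide slot is open between the lips.
- spacer: Packing block: plain solid aluminium block, 40 thick, 92 wide, 40 high. Origin under its centre, z up; x = thickness, y = width; the same when turned half round. Loose, upright on the bench, 0.2 to 0.47 kg. At the start it stands before the mouth, centre 85 to 95 mm out (holder x), up to 25 mm off the middle line.
- die: Spool-shaped die: two upright aluminium plates 11 thick, 92 wide, 42 high, joined by a 34 mm round barrel (from above: two bars with a narrower barrel between); 50 thick over all. Origin under its centre, z up; x = thickness, y = width; the same when turned half round. Loose, upright on the bench, 0.2 to 0.47 kg. At the start it stands left or right of the packing block.
- yoke: Retaining yoke: U-shaped aluminium piece open at the top, 46 thick, 92 wide, 42 high; a cheek 23 wide at each end, floor between them 14 high. Origin under its centre, z up; x = thickness, y = width; the same when turned half round. Loose, upright on the bench, 0.2 to 0.47 kg. At the start it stands on the other side of the packing block from the die.
- gate (a joint): Gate angle, rad: 0 = shut across the mouth, 2.75 to 3.05 at the start = swung open to the right. Steel bar 12 thick, height 7 to 43, reaching 5 to 95 mm from its vertical hinge axis. At angle t it points along (-sin t, cos t) in holder x, y: opening swings the free end towards the robot, then right. It stays where left; under 2 N at the free end moves it.
- gate_hinge (a point): Foot of the gate's hinge axis, on the bench at holder x 0, y -62; axes as the holder's. Shut, the bar's inner face lies in the mouth plane (holder x 0) and the bar at x -12 to 0; at angle t this turns with the bar about this axis.
- gate_end (a point): Point inside the gate bar near its free end: 85 mm from the hinge axis, mid thickness, 25 above the bench; own y points along the bar away from the hinge, own x from its outer to its inner face.
- bowl: Bystander, to be left alone: terracotta bowl, 104 across, 55 high, origin under its centre.
- kiln_post: Bystander, to be left alone: plain white fired-clay post lying down, 100 x 38 x 38, origin under its centre.
- rib: Bystander, to be left alone: flat wooden shaping rib, 128 x 55 x 8; its origin is under the middle of its 100 mm straight part.
- jar: Bystander, to be left alone: white lidded glaze jar, 76 across, 95 high, origin under its centre.
- brush: Bystander, to be left alone: glaze brush lying flat, 160 long, along its own x, origin under its centre.
Mind the look-alikes: they are no part of the job. Leave any yellow look-alike of the spacer alone. Leave any red look-alike of the die alone.

How it is judged:
By the outcome, as a careful person would: the job done as asked, in the order asked, and still so for the second after the job is handed in, with the robot touching nothing.
It also fails if it takes over 72 s, if anything falls off the work surface, if the arm or the gripper's body presses on something with over 40 N, if the wrist force passes 120 N, or if a joint passes its speed limit or range.

ROBOT

A 7-joint arm with a two-finger parallel gripper is mounted at the origin on the work surface. World frame = base frame: x ahead of the robot, y to its left, z up, the work surface at z = 0. Lengths are in m, angles in rad, forces in N, time in s.
With the tool pointing down it reaches from about 0.425 to 0.925 m from the base axis. Payload 6.8 kg.
Tool frame: the origin (TCP) lies at the very end of the fingers, on their centre line; the grasp point (between the pads) lies 19 mm behind it; z points along the fingers, y is the direction in which the jaws open and shut (so a half turn about z gives the same grasp; the last joint's range is limited). The gripper opens to 85 mm and grips with 20 to 120 N. Pads are 22 mm wide; open, the fingers measure 114 mm over their backs; the gripper's body (76 mm by 85 mm) begins 54 mm behind the grasp point. The pads swing forward as they close: fully open they stand 13 mm farther back than shut.
Start: joints at [-1.393, 0.477, 0.022, 1.555, -0.011, 1.109, -0.083], TCP at [0.19, 0.648, 0.231] pointing down, gripper open.
Joint ranges: [-2.96, 2.96], [-0.34, 2.1], [-1.41, 1.46], [0.24, 2.44], [-1.37, 4.51], [0.17, 1.92], [-2.96, 2.96]. Speed limits (rad/s): [2.39, 2.39, 3.14, 3.14, 3.14, 3.14, 3.14].

INTERFACE

Orientations are given as a rotation vector (axis times angle).
In Python, from bench import monitor, viewer, job gives the robot as it stands. The module is installed in compiled form; this text tells all that it offers.
- The arm moves only by the tool drive_tool, never from a script. Its argument "commands" is a list of rows, each an object with "linear": the shift along the tool's x, y, z in m, a list of three; "dr": the turn, a rotation vector about the tool's x, y, z in degrees, a list of three; "jaw": the closure, from 0 (fully open) to 1 (shut). A call has 1 to 8 rows; each row shifts and turns the pose as measured when the row begins, along the tool's axes as they then stand; what a row does not reach is not made up. A row lasts 1/8 s, in which the tool goes at most 62.5 mm and 10.7 degrees, less where a joint would pass 70% of its speed; a pose out of reach is approached as far as the arm can. A call is refused whole if a number of a shift passes 0.0625 or a number of a turn 10.7, either way. A call with a gripper value outside its range is refused whole. The fingers move at their own pace and stop on an object; "force" is the grip in N (left out, the last holds). Time passes only in rows, so rows that do not move let the fingers close. It gives the time, the measured TCP pose, the force and the opening at its end, in the units of the state.
- monitor.get_obs(): the state, without advancing time (a new reading comes with each control period).
- viewer.grab_frame(name): name is "scene" or "side" or "wrist"; returns the picture (400x640x3 uint8, red, green, blue); there is no depth.
- viewer.calibration(name): a dict with "K" (3x3 intrinsics, pixels), "R" (3x3) and "t" (3): a world point X has camera coordinates R X + t. Camera axes: x right, y down, z forward; pixel columns grow to the right and rows downward; lengths in m; the calibration is good to about 2 mm. The wrist camera is an equidistant fisheye: a pixel r from the principal point sees the ray r / f radians off the axis. A picture is of the moment at which its call begins: read the wrist's pose just before it. calibration takes no time and is no camera call; for the wrist camera it gives the pose at the moment of the call.
- job.hand_in(): hands the job in, once; it reports no verdict.
The state is a dict: "clock": time; "joints": joint angles; "qvel": joint speeds; "tau": joint torques, N m; "tcp_pos": TCP position; "orientation": TCP orientation; "contact_force": force on the tool from outside, world axes, zero at the start; "moment": the same for the moment, N m; "grip_width": finger opening in m.
Only numpy, scipy, OpenCV 4.12 (cv2) and the standard library are available. Lean on these libraries where they do the work, as an engineer would, in place of code of your own. Each camera call takes 0.05 s, during which the arm holds its last target.

## Working session

There is one attempt and no reset: what is moved stays moved. The work goes in short steps, Python scripts to look and compute and a tool call to move; the robot and the scene stay as the last step left them, time stands still between calls to the robot, and variables do not carry over. Pictures are saved under pics/ and viewed, and the job is handed in when it is done.

Besides the shell and the picture viewer there is one more tool, called after "Emit:" as a command line: name --argument value ..., lists and objects as JSON in quotes. drive_tool: Moves the arm, as the interface text tells. Its arguments: {"type":"object","properties":{"commands":{"type":"array"},"force":{"type":"number"}},"required":["commands"]}

```bash
mkdir -p pics; ls; python3 - <<'E'
from bench import monitor, viewer
import cv2
o=monitor.get_obs(); print({k:(v if not hasattr(v,'round') else v) for k,v in o.items()})
for n in("scene","side","wrist"):
    c=viewer.calibration(n);print(n,c)
    cv2.imwrite(f"pics/{n}0.png",viewer.grab_frame(n)[:,:,::-1])
E
```

```text
pics
{'clock': 0.0, 'joints': array([-1.3930881 ,  0.47781183,  0.02231487,  1.55647907, -0.01146082,
        1.10927294, -0.08308918]), 'qvel': array([-0.00079283, -0.00150099, -0.00065743,  0.00047293, -0.00030774,
       -0.00063461,  0.00091605]), 'tau': array([ 7.06685514e-04, -5.96455300e+01,  1.60812434e+00, -2.81194353e+01,
        1.24632526e-02,  9.40079684e-03,  1.21420936e-05]), 'tcp_pos': array([0.19014706, 0.64703966, 0.23030571]), 'orientation': array([-4.47293861e-01, -3.10948295e+00,  2.89081465e-03]), 'contact_force': array([-0.55166455, -0.01962515,  0.23752577]), 'moment': array([-0.02035667,  0.00799636, -0.03132797]), 'grip_width': 0.08528707292077922}
scene {'K': array([[427.90195033,   0.        , 327.47442729],
       [  0.        , 427.90195033, 193.33203555],
       [  0.        ,   0.        ,   1.        ]]), 'R': array([[-0.82650555,  0.56272118, -0.015279  ],
       [ 0.4325024 ,  0.61740365, -0.65708021],
       [-0.36031964, -0.54968865, -0.7536658 ]]), 't': array([ 0.44000358, -0.20703659,  1.5153885 ])}
side {'K': array([[390.83751712,   0.        , 317.72944627],
       [  0.        , 390.83751712, 200.12313258],
       [  0.        ,   0.        ,   1.        ]]), 'R': array([[-0.93968048, -0.34175641, -0.01425288],
       [-0.17701912,  0.52153459, -0.83466515],
       [ 0.29268554, -0.78179551, -0.55057329]]), 't': array([0.51440173, 0.13542574, 0.8106193 ])}
wrist {'K': array([[309.70691629,   0.        , 320.07153633],
       [  0.        , 309.70691629, 206.66725854],
       [  0.        ,   0.        ,   1.        ]]), 'R': array([[ 0.28184529,  0.95945825, -0.00176191],
       [ 0.91826095, -0.26921014,  0.29038376],
       [ 0.27813677, -0.08346118, -0.95690865]]), 't': array([-0.6750904 , -0.0366056 ,  0.37899912])}
```

View pics/scene0.png

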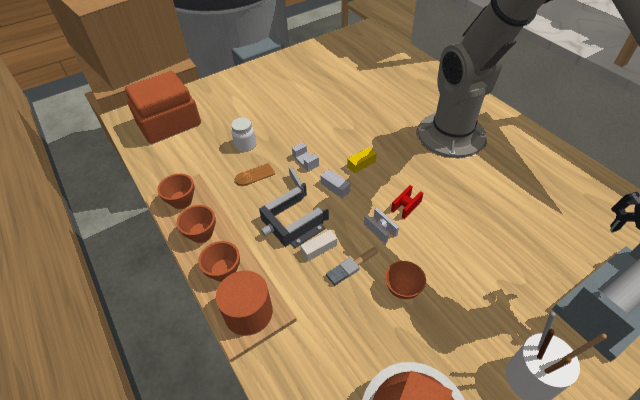

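View pics/side0.png

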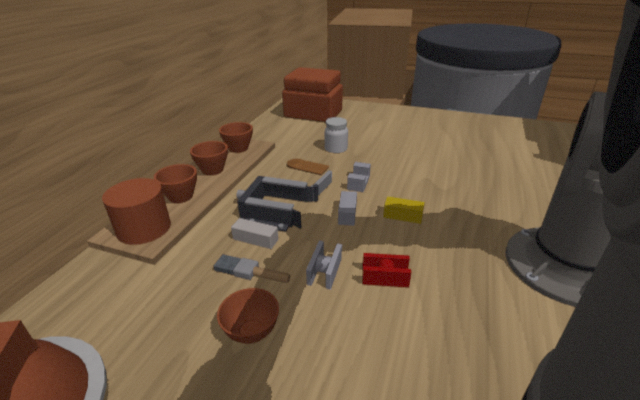

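View pics/wrist0.png

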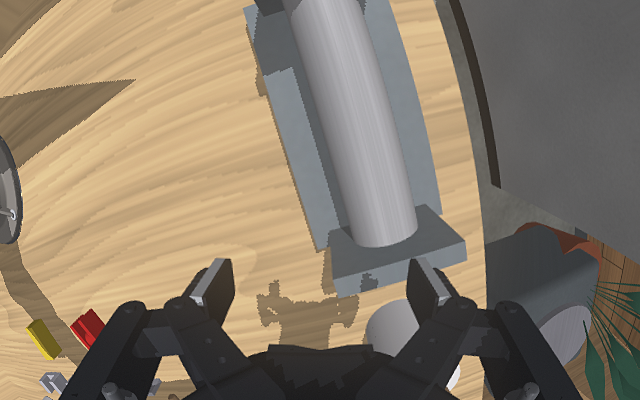

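```bash
python3 - <<'E'
import cv2
a=cv2.imread("pics/scene0.png")[135:285,230:430]
cv2.imwrite("pics/scene0c.png",cv2.resize(a,None,fx=4,fy=4,interpolation=cv2.INTER_CUBIC))
a=cv2.imread("pics/side0.png")[150:300,220:420]
cv2.imwrite("pics/side0c.png",cv2.resize(a,None,fx=4,fy=4,interpolation=cv2.INTER_CUBIC))
E
```

```text
(no output)
```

View pics/scene0c.png

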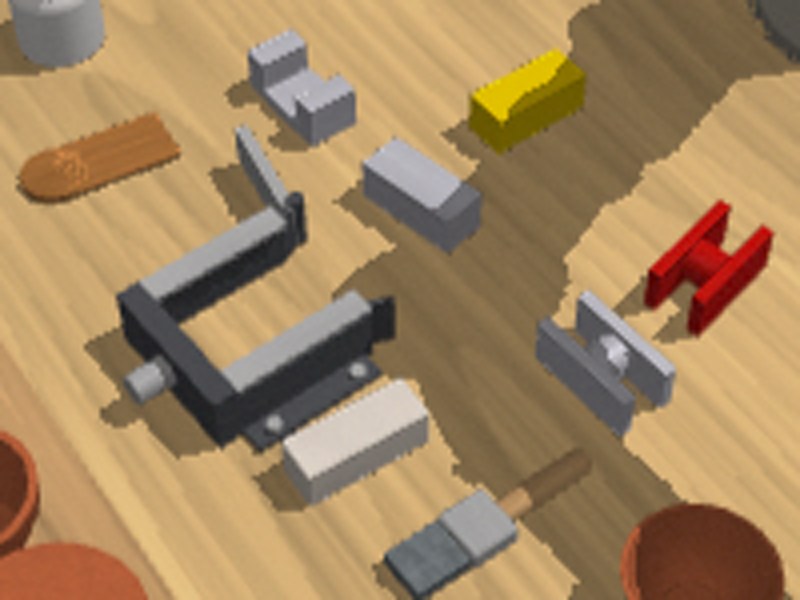

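View pics/side0c.png

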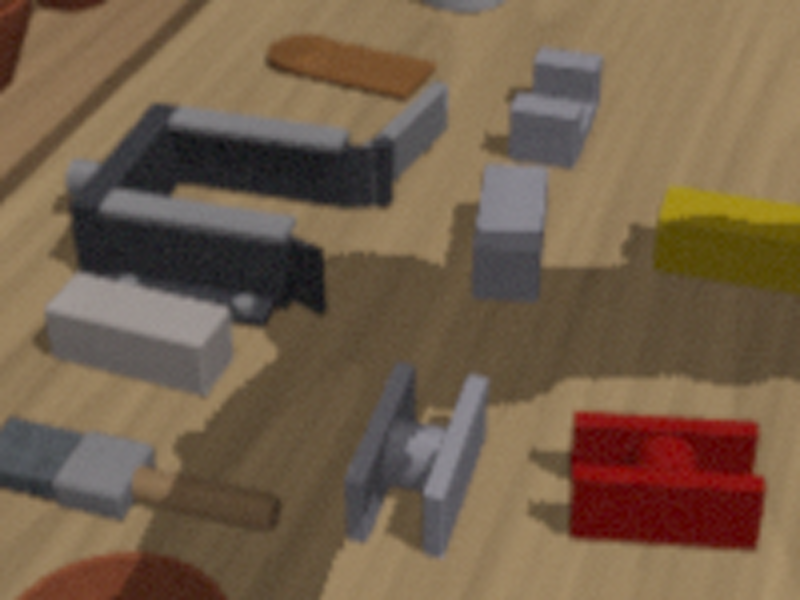

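```bash
cat > h.py <<'E'
import numpy as np, cv2
from scipy.spatial.transform import Rotation as Rn
from scipy.optimize import least_squares
from bench import monitor, viewer
def proj(c,X,fish=False):
    p=(c['R']@np.atleast_2d(X).T).T+c['t']
    if fish:
        r=np.hypot(p[:,0],p[:,1]);th=np.arctan2(r,p[:,2]);s=th/np.maximum(r,1e-9)
        return np.c_[p[:,0]*s,p[:,1]*s]*c['K'][0,0]+c['K'][:2,2]
    return p[:,:2]/p[:,2:]*c['K'][0,0]+c['K'][:2,2]
def ray(c,u,z,fish=False):
    d=(np.array(u,float)-c['K'][:2,2])/c['K'][0,0]
    if fish:
        th=np.hypot(*d); v=np.r_[d/th*np.sin(th),np.cos(th)]
    else: v=np.r_[d,1]
    w=c['R'].T@v; o=-c['R'].T@c['t']
    return o+w*(z-o[2])/w[2]
def T(pose,P):
    x,y,a=pose;P=np.atleast_2d(P);c,s=np.cos(a),np.sin(a)
    return np.c_[x+c*P[:,0]-s*P[:,1],y+s*P[:,0]+c*P[:,1],P[:,2]]
def fit(pose0,P,obs):  # obs: list of (calib,fish,idx list,uv list)
    P=np.array(P,float)
    def f(q):
        return np.concatenate([(proj(c,T(q,P[i]),fi)-np.array(uv)).ravel() for c,fi,i,uv in obs])
    r=least_squares(f,pose0,loss='soft_l1',f_scale=1.5)
    return r.x,f(r.x).reshape(-1,2)
def state():
    o=monitor.get_obs();R=Rn.from_rotvec(o['orientation']).as_matrix()
    return o,R
def box(x0,x1,y0,y1,z0,z1): 
    return [[x,y,z] for z in(z0,z1) for x,y in((x0,y0),(x1,y0),(x1,y1),(x0,y1))]
def wire(im,c,fish,pose,P,col,s,off):
    P=np.array(P).reshape(-1,8,3)
    for b in P:
        for i,j in [(0,1),(1,2),(2,3),(3,0),(4,5),(5,6),(6,7),(7,4),(0,4),(1,5),(2,6),(3,7)]:
            t=np.linspace(0,1,8)[:,None]
            u=(proj(c,T(pose,b[i]*(1-t)+b[j]*t),fish)-off+.5)*s-.5
            cv2.polylines(im,[np.round(u*8).astype(int)],False,col,1,cv2.LINE_AA,3)
m=1e-3*np.ones(1)[0]
SP=np.array(box(-20,20,-46,46,0,40))*m
DI=np.array(box(-25,-14,-46,46,0,42)+box(14,25,-46,46,0,42))*m
YO=np.array(box(-23,23,-46,-23,0,42)+box(-23,23,23,46,0,42)+box(-23,23,-23,23,0,14))*m
HO=np.array(box(0,139,49,63,0,46)+box(0,139,-63,-49,0,46)+box(22,139,41,63,48,53)+box(22,139,-63,-41,48,53)+box(22,139,63,84,0,6)+box(22,139,-84,-63,0,6))*m
def gate(t):
    P=np.array(box(-12,0,5,95,7,43))*m
    c,s=np.cos(t),np.sin(t)
    return np.c_[c*P[:,0]-s*P[:,1],-.062+s*P[:,0]+c*P[:,1],P[:,2]]
E
python3 - <<'E'
from h import *
c=viewer.calibration("scene");w=viewer.calibration("wrist")
o,R=state()
print("cam in tool",R.T@(-w['R'].T@w['t']-o['tcp_pos']), "axis in tool",R.T@w['R'].T[:,2]);print(R)
def S(x,y,z,n): print(n,ray(c,((x+.5)/4-.5+230,(y+.5)/4-.5+135),z).round(3))
S(363,178,.04,'sp');S(398,140,.04,'sp');S(480,195,.04,'sp')
S(580,295,.042,'die');S(672,375,.042,'die');S(538,322,.042,'die');S(632,395,.042,'die')
S(250,55,.042,'yo');S(295,32,.042,'yo');S(355,95,.042,'yo');S(310,108,.042,'yo')
S(122,295,.053,'hol backR');S(225,392,.053,'hol backL');S(355,293,.053,'lipL');S(375,310,.053,'lipLo');S(278,212,.053,'lipR');S(240,130,.043,'gate end');S(298,200,.043,'hinge')
E
```

```text
cam in tool [ 0.07508029  0.00104727 -0.14171728] axis in tool [-2.90277975e-01 -6.55867925e-05  9.56942367e-01]
[[-9.59441411e-01  2.81907926e-01 -3.15216338e-04]
 [ 2.81908087e-01  9.59440400e-01 -1.39618482e-03]
 [-9.11642775e-05 -1.42841957e-03 -9.99998976e-01]]
sp [ 0.519 -0.057  0.04 ]
sp [ 0.474 -0.076  0.04 ]
sp [0.455 0.009 0.04 ]
die [0.455 0.132 0.042]
die [0.447 0.226 0.042]
die [0.496 0.134 0.042]
die [0.481 0.223 0.042]
yo [ 0.52  -0.226  0.042]
yo [ 0.474 -0.228  0.042]
yo [ 0.475 -0.136  0.042]
yo [ 0.513 -0.144  0.042]
hol backR [ 0.733 -0.051  0.053]
hol backL [0.715 0.066 0.053]
lipL [0.593 0.044 0.053]
lipLo [0.59  0.066 0.053]
lipR [ 0.598 -0.055  0.053]
gate end [ 0.572 -0.155  0.043]
hinge [ 0.574 -0.064  0.043]
```

```bash
cat >> h.py <<'E'
def plan(pos,yaw=None,note=''):
    """yaw: desired world heading of tool y axis (mod pi). prints total tool shift mm and total turn about tool z (deg)"""
    o,R=state();d=R.T@(np.array(pos)-o['tcp_pos'])
    cur=np.arctan2(R[1,1],R[0,1]); 
    print('t',o['clock'].__round__(2),'tcp',(o['tcp_pos']*1e3).round(1),'tooly',np.degrees(cur).round(2),'tilt',(R[:2,2]).round(4),'F',o['contact_force'].round(1),'w',round(o['grip_width']*1e3,1),'q',o['joints'].round(2))
    e=None
    if yaw is not None:
        e=(yaw-cur+np.pi/2)%np.pi-np.pi/2
        e=-np.degrees(e) # tool z down
    print(note,'shift mm',(d*1e3).round(1),'dz turn',e)
E
python3 -c "
from h import *
plan([.50,0,.26],np.pi/2)"
```

```text
t 0.15 tcp [190.2 647.2 230.5] tooly 73.63 tilt [-0.0003 -0.0014] F [-0.6  0.7  0.2] w 85.6 q [-1.39  0.48  0.02  1.56 -0.01  1.11 -0.08]
 shift mm [-479.7 -533.6  -28.7] dz turn -16.37412592199115
```

Emit:
drive_tool --commands '[{"linear": [-0.03,-0.034,-0.003],"dr": [0,0,0],"jaw": 0},{"linear": [-0.041,-0.046,-0.003],"dr": [0,0,0],"jaw": 0},{"linear": [-0.041,-0.046,-0.003],"dr": [0,0,0],"jaw": 0},{"linear": [-0.041,-0.046,-0.003],"dr": [0,0,0],"jaw": 0},{"linear": [-0.041,-0.046,-0.003],"dr": [0,0,0],"jaw": 0},{"linear": [-0.041,-0.046,-0.003],"dr": [0,0,0],"jaw": 0},{"linear": [-0.041,-0.046,-0.003],"dr": [0,0,0],"jaw": 0},{"linear": [-0.041,-0.046,-0.003],"dr": [0,0,0],"jaw": 0}]'

```text
clock: 1.15
tcp_pos: [0.3946, 0.2126, 0.2528]
orientation: [-0.434, -3.11, 0.002]
contact_force: [1.5, 1.2, 0.3]
grip_width: 0.0854
```

```bash
python3 -c "
from h import *
plan([.50,0,.26],np.pi/2)"
```

```text
t 1.15 tcp [394.6 212.6 252.8] tooly 74.12 tilt [-0.0017 -0.0013] F [1.5 1.2 0.3] w 85.4 q [-0.86  0.07  0.24  2.06 -0.02  1.02  0.68]
 shift mm [-159.6 -175.6   -7.1] dz turn -15.880203628991627
```

Emit:
drive_tool --commands '[{"linear": [-0.04,-0.044,-0.002],"dr": [0,0,0],"jaw": 0},{"linear": [-0.04,-0.044,-0.002],"dr": [0,0,0],"jaw": 0},{"linear": [-0.04,-0.044,-0.002],"dr": [0,0,0],"jaw": 0},{"linear": [-0.035,-0.04,-0.002],"dr": [0,0,0],"jaw": 0},{"linear": [-0.015,-0.02,0],"dr": [0,0,-8],"jaw": 0},{"linear": [0,0,0],"dr": [0,0,-8],"jaw": 0}]'

```text
clock: 1.9
tcp_pos: [0.5085, -0.0325, 0.2619]
orientation: [-0.002, 3.141, -0.002]
contact_force: [-0.3, 0.2, -0.6]
grip_width: 0.0855
```

```bash
python3 -c "
from h import *
plan([.50,0,.26],np.pi/2)
import pickle
w=viewer.calibration('wrist');im=viewer.grab_frame('wrist')[:,:,::-1]
pickle.dump(w,open('w1.pkl','wb'))
cv2.imwrite('pics/w1.png',im)"
```

```text
t 1.9 tcp [508.5 -32.5 261.9] tooly 90.09 tilt [ 0.0008 -0.0014] F [-0.3  0.2 -0.6] w 85.5 q [-0.47  0.17  0.47  1.93 -0.09  1.05  1.61]
 shift mm [ 8.5 32.5  1.8] dz turn 0.08801930451481478
```

View pics/w1.png

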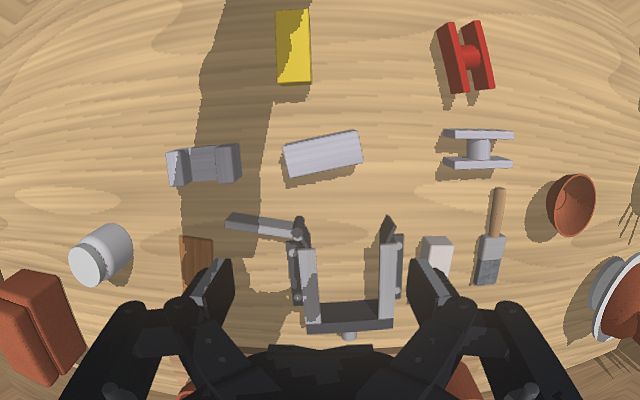

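```bash
python3 - <<'E'
import cv2
a=cv2.imread("pics/w1.png")
def cr(n,x,y,w,h,s): cv2.imwrite(f"pics/{n}.png",cv2.resize(a[y:y+h,x:x+w],None,fx=s,fy=s,interpolation=cv2.INTER_CUBIC))
cr("w1a",160,120,210,75,4)if 0 else cr("w1a",160,120,133,75,6)
cr("w1b",275,120,100,75,6);cr("w1c",430,115,100,75,6);cr("w1d",215,205,200,145,4)
E
```

```text
(no output)
```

View pics/w1a.png

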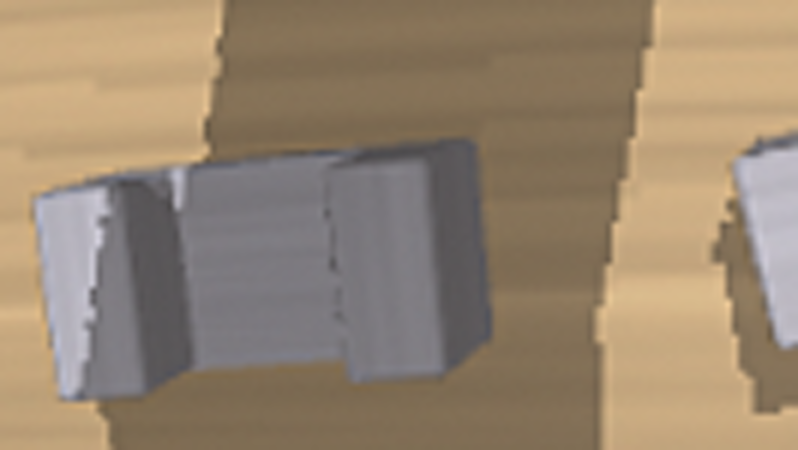

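View pics/w1b.png

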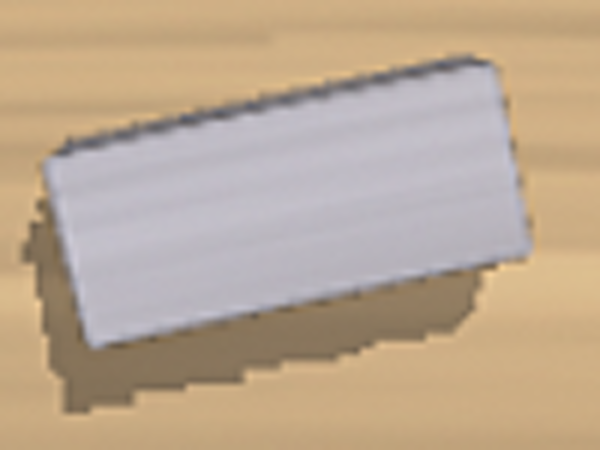

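View pics/w1c.png

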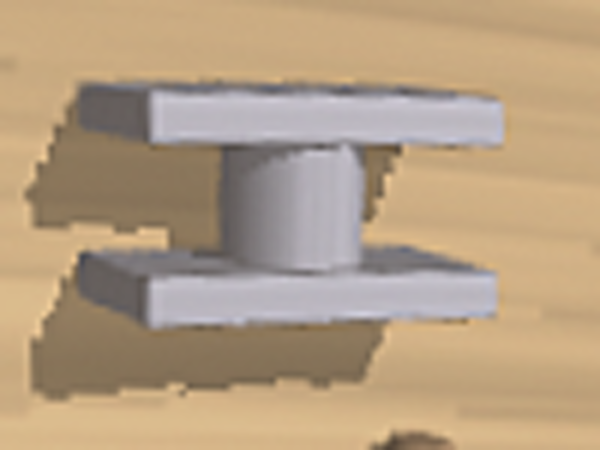

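View pics/w1d.png

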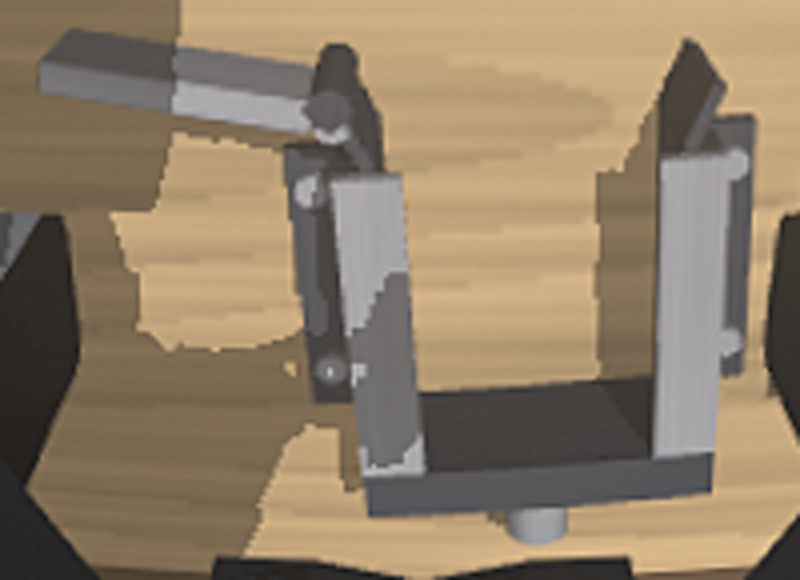

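```bash
cat > f1.py <<'E'
from h import *
import pickle
w=pickle.load(open('w1.pkl','rb'))
def U(off,s,l): return [((x+.5)/s-.5+off[0],(y+.5)/s-.5+off[1]) for x,y in l]
def P(l,z): return [[a*m,b*m,z*m] for a,b in l]
res={}
for n,p0,pl,z,off,s,uv in [
 ('spacer',[.48,-.03,0],[(-20,-46),(-20,46),(20,46),(20,-46)],40,(275,120),6,[(45,160),(495,63),(530,257),(92,347)]),
 ('yoke',[.49,-.18,0],[(-23,-46),(23,-46),(23,-23),(-23,-23),(-23,23),(-23,46),(23,46),(23,23)],42,(160,120),6,[(37,195),(62,398),(145,393),(110,182),(330,168),(430,150),(445,373),(352,380)]),
 ('die',[.47,.18,0],[(-25,-46),(-25,46),(-14,46),(-14,-46),(14,-46),(14,46),(25,46),(25,-46)],42,(430,115),6,[(150,90),(502,98),(502,143),(152,140),(150,272),(497,270),(497,317),(150,326)]),
 ('holder',[.575,0,0],[(22,-63),(22,-41),(139,-41),(139,-63),(22,41),(22,63),(139,41),(139,63)],53,(215,205),4,[(332,180),(402,177),(425,470),(368,478),(662,160),(735,155),(653,457),(716,452)])]:
    pp=P(pl,z);x,r=fit(p0,pp,[(w,True,list(range(len(pp))),U(off,s,uv))])
    res[n]=x;print(n,(x[:2]*1e3).round(1),np.degrees(x[2]).round(2),'res px\n',r.round(1).tolist())
h=res['holder']
uv=np.array(U((215,205),4,[(40,62),(42,93)]))
def g(t):
    return (proj(w,T(h,gate(t[0])[[6,7]]),True)-uv).ravel()
r=least_squares(g,[2.9]);print('gate',r.x,g(r.x).round(1));res['gate']=r.x[0]
def inh(p):
    c,s=np.cos(h[2]),np.sin(h[2]);d=np.array(p[:2])-h[:2];return (np.array([c*d[0]+s*d[1],-s*d[0]+c*d[1]])*1e3).round(1)
for n in('spacer','die','yoke'):print(n,'in holder',inh(res[n]))
pickle.dump(res,open('res.pkl','wb'))
im=cv2.imread('pics/w1.png')
a=cv2.resize(im[110:345,160:530],None,fx=2,fy=2,interpolation=cv2.INTER_CUBIC)
for n,M,c in(('spacer',SP,(0,255,0)),('die',DI,(0,255,0)),('yoke',YO,(0,255,0)),('holder',HO,(0,0,255))): wire(a,w,True,res[n],M,c,2,np.array([160,110]))
wire(a,w,True,h,gate(res['gate']),(255,0,0),2,np.array([160,110]))
cv2.imwrite('pics/w1o.png',a)
c=viewer.calibration('scene');im=cv2.imread('pics/scene0.png')[135:285,230:430];a=cv2.resize(im,None,fx=4,fy=4)
for n,M,cc in(('spacer',SP,(0,255,0)),('die',DI,(0,255,0)),('yoke',YO,(0,255,0)),('holder',HO,(0,0,255))): wire(a,c,False,res[n],M,cc,4,np.array([230,135]))
wire(a,c,False,h,gate(res['gate']),(255,0,0),4,np.array([230,135]))
cv2.imwrite('pics/s1o.png',a)
E
python3 f1.py
```

```text
spacer [479.4 -28.3] 12.22 res px
 [[-0.9, -0.3], [0.7, -0.5], [1.2, 0.1], [-1.0, 0.8]]
yoke [ 491.5 -182.8] 2.54 res px
 [[-1.1, -0.6], [-0.6, 0.5], [0.9, 0.3], [2.2, -0.1], [-1.1, -1.2], [0.0, 0.2], [1.2, 0.4], [-0.8, 0.3]]
die [465.7 181.2] 3.77 res px
 [[-0.1, -0.3], [0.7, -0.3], [0.6, 0.4], [-0.4, 0.1], [-0.4, 0.4], [0.6, -0.2], [0.1, -0.0], [-0.6, -0.0]]
holder [570.5   2.1] 3.64 res px
 [[0.0, 0.1], [0.1, -0.1], [0.1, 0.8], [-1.2, -0.5], [0.6, 0.0], [-0.7, -0.0], [0.8, 0.0], [0.1, -0.2]]
gate [2.93612252] [-0.4 -0.4 -1.3  0.5]
spacer in holder [-92.8 -24.6]
die in holder [-93.2 185.4]
yoke in holder [ -90.6 -179.6]
```

View pics/w1o.png

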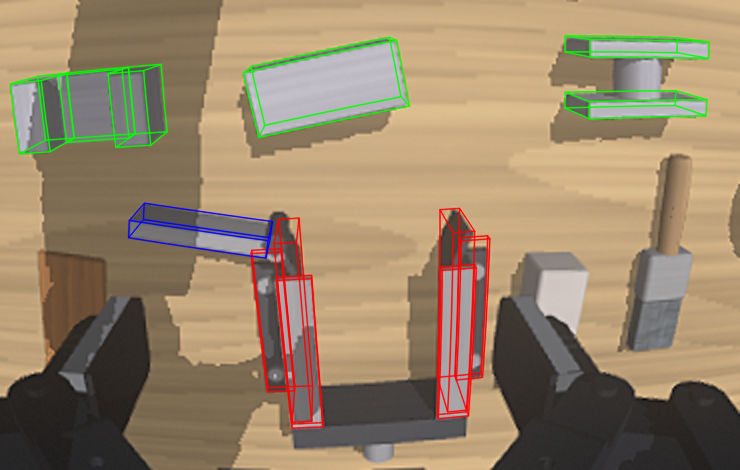

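View pics/s1o.png

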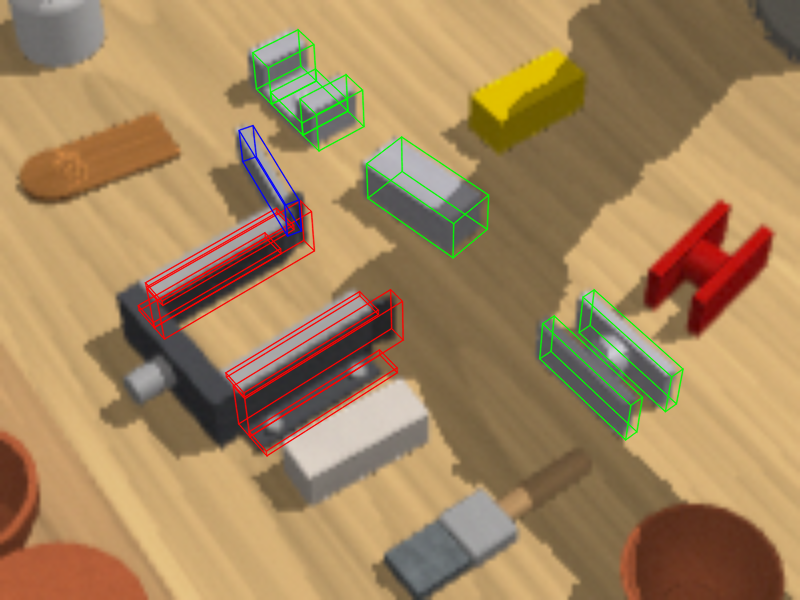

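Emit:
drive_tool --commands '[{"linear": [0.01,0,0.02],"dr": [0,0,10.5],"jaw": 0},{"linear": [0.01,0,0.02],"dr": [0,0,10.5],"jaw": 0},{"linear": [0,0,0.02],"dr": [0,0,10.5],"jaw": 0},{"linear": [0,0,0.02],"dr": [0,0,10.5],"jaw": 0},{"linear": [0,0,0.02],"dr": [0,0,10.5],"jaw": 0},{"linear": [0,0,0.02],"dr": [0,0,10.5],"jaw": 0},{"linear": [0,0,0.02],"dr": [0,0,10.5],"jaw": 0},{"linear": [0,0,0],"dr": [0,0,5],"jaw": 0}]'

```text
clock: 2.95
tcp_pos: [0.4869, -0.0265, 0.1174]
orientation: [-2.024, -2.402, -0.002]
contact_force: [0.2, 0.3, 0.1]
grip_width: 0.0855
```

```bash
python3 -c "
from h import *
import pickle
plan([.479,-.030,.010],np.radians(12.2))
w=viewer.calibration('wrist');im=viewer.grab_frame('wrist')[:,:,::-1].copy()
pickle.dump(w,open('w2.pkl','wb'))
o,R=state()
res=pickle.load(open('res.pkl','rb'))
wire(im,w,True,res['spacer'],SP,(0,255,0),1,np.zeros(2))
wire(im,w,True,res['holder'],HO,(0,0,255),1,np.zeros(2))
u=proj(w,o['tcp_pos'],True)[0];cv2.drawMarker(im,(int(u[0]),int(u[1])),(255,0,255))
cv2.imwrite('pics/w2.png',im)"
```

```text
t 2.95 tcp [486.9 -26.5 117.4] tooly 9.76 tilt [0.0005 0.0008] F [0.2 0.3 0.1] w 85.5 q [-0.6   0.38  0.64  2.13 -0.34  0.73  0.44]
 shift mm [ -2.1  -8.4 107.4] dz turn -2.439399060439588
```

View pics/w2.png

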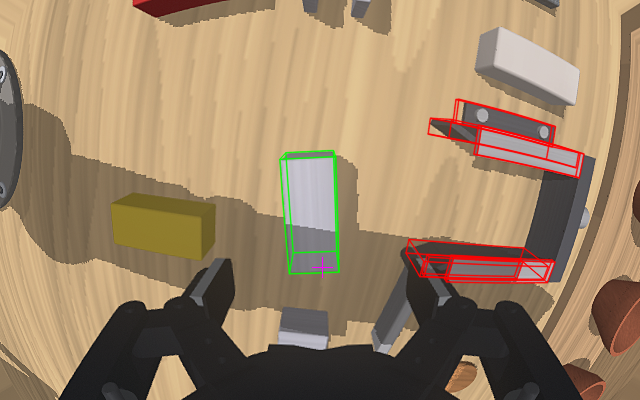

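Emit:
drive_tool --commands '[{"linear": [-0.002,-0.0085,0.015],"dr": [0,0,-2.4],"jaw": 0},{"linear": [0,0,0.035],"dr": [0,0,0],"jaw": 0},{"linear": [0,0,0.035],"dr": [0,0,0],"jaw": 0},{"linear": [0,0,0.022],"dr": [0,0,0],"jaw": 0},{"linear": [0,0,0],"dr": [0,0,0],"jaw": 0}]'

```text
clock: 3.62
tcp_pos: [0.4813, -0.0268, 0.0091]
orientation: [1.97, 2.445, 0.009]
contact_force: [0.2, -0.2, -0.0]
grip_width: 0.0855
```

```bash
python3 -c "
from h import *
plan([.479,-.030,.010],np.radians(12.2))"
```

```text
t 3.62 tcp [481.3 -26.8   9.1] tooly 12.28 tilt [0.005  0.0031] F [ 0.2 -0.2 -0. ] w 85.5 q [-0.44  0.56  0.45  2.19 -0.53  0.49  0.65]
 shift mm [-2.6 -2.9 -0.9] dz turn 0.07767798665350127
```

Emit:
drive_tool --commands '[{"linear": [-0.002,-0.003,0],"dr": [0,0,0],"jaw": 0.4},{"linear": [0,0,0],"dr": [0,0,0],"jaw": 1},{"linear": [0,0,0],"dr": [0,0,0],"jaw": 1},{"linear": [0,0,0],"dr": [0,0,0],"jaw": 1},{"linear": [0,0,0],"dr": [0,0,0],"jaw": 1}]' --force 50

```text
clock: 4.25
tcp_pos: [0.4802, -0.029, 0.0119]
orientation: [1.968, 2.443, 0.014]
contact_force: [0.4, 0.1, -3.0]
grip_width: 0.0393
```

```bash
cat >> h.py <<'E'
import pickle
def hol(x,y,z):
    h=pickle.load(open('res.pkl','rb'))['holder'];return T(h,[[x*m,y*m,z*m]])[0]
def look(n,objs={},nowire=False):
    o,R=state();w=viewer.calibration('wrist');im=viewer.grab_frame('wrist')[:,:,::-1].copy()
    cv2.imwrite(f'pics/{n}raw.png',im);pickle.dump((w,o),open(f'{n}.pkl','wb'))
    res=pickle.load(open('res.pkl','rb'))
    wire(im,w,True,res['holder'],HO,(0,0,255),1,np.zeros(2))
    for k,(p,M) in objs.items(): wire(im,w,True,p,M,(0,255,0),1,np.zeros(2))
    cv2.imwrite(f'pics/{n}.png',im)
E
python3 -c "
from h import *
h=pickle.load(open('res.pkl','rb'))['holder']
plan(hol(-60,0,11),h[2])"
```

```text
t 4.25 tcp [480.2 -29.   11.9] tooly 12.31 tilt [0.0091 0.0041] F [ 0.4  0.1 -3. ] w 39.3 q [-0.43  0.55  0.46  2.2  -0.53  0.49  0.65]
 shift mm [20.2 35.5  1.3] dz turn 8.673595676535136
```

Emit:
drive_tool --commands '[{"linear": [0.009,0.005,0],"dr": [0,0,4.3],"jaw": 1},{"linear": [0.013,0.01,0],"dr": [0,0,4.3],"jaw": 1},{"linear": [0.003,0.01,0],"dr": [0,0,0],"jaw": 1},{"linear": [0,0,0],"dr": [0,0,0],"jaw": 1}]'

```text
clock: 4.75
tcp_pos: [0.5011, -0.0011, 0.0119]
orientation: [2.149, 2.287, 0.012]
contact_force: [-0.7, 0.4, -3.2]
grip_width: 0.0389
```

```bash
python3 -c "
from h import *
h=pickle.load(open('res.pkl','rb'))['holder']
plan(hol(-60,0,11),h[2])
o,R=state()
look('w3',{'s':([o['tcp_pos'][0],o['tcp_pos'][1],h[2]],SP)})
cv2.imwrite('pics/scene3.png',cv2.resize(viewer.grab_frame('scene')[135:285,230:430,::-1],None,fx=4,fy=4,interpolation=cv2.INTER_CUBIC))
"
```

```text
t 4.75 tcp [501.1  -1.1  11.9] tooly 3.57 tilt [0.0078 0.0035] F [-0.7  0.4 -3.2] w 38.9 q [-0.52  0.59  0.51  2.15 -0.57  0.53  0.48]
 shift mm [-1.2  9.5  0.9] dz turn -0.07181090541556451
```

View pics/w3.png

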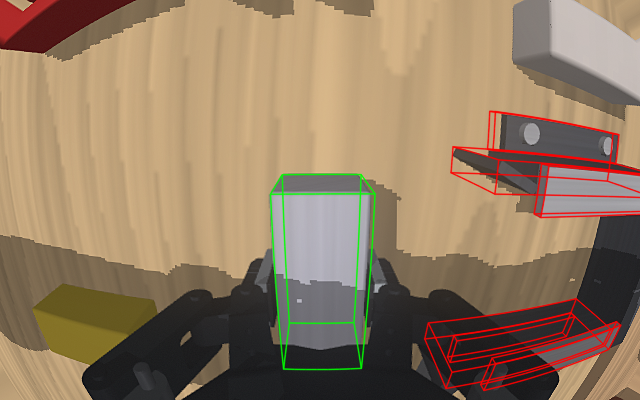

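View pics/scene3.png

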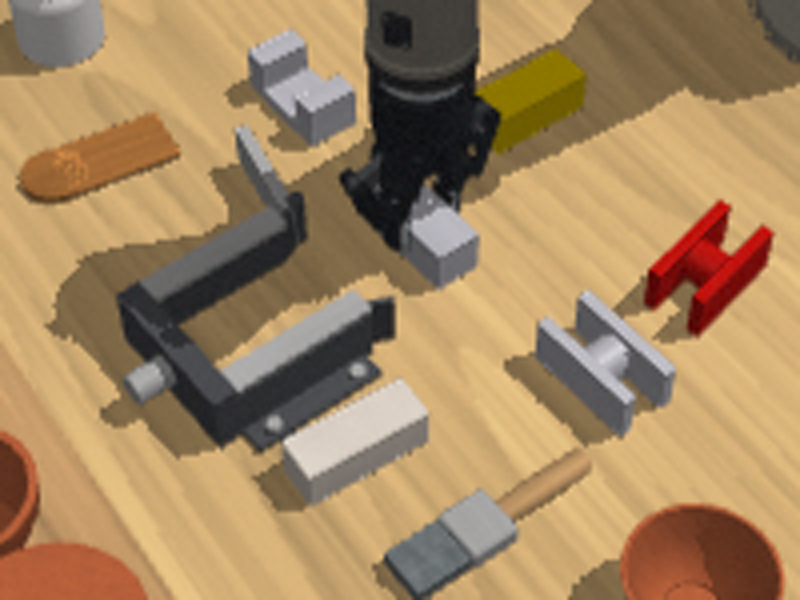

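Emit:
drive_tool --commands '[{"linear": [-0.0012,0.02,0],"dr": [0,0,0],"jaw": 1},{"linear": [0,0.02,0],"dr": [0,0,0],"jaw": 1},{"linear": [0,0.02,0],"dr": [0,0,0],"jaw": 1},{"linear": [0,0.01,0],"dr": [0,0,0],"jaw": 1}]'

```text
clock: 5.35
tcp_pos: [0.5652, -0.0018, 0.0117]
orientation: [-2.152, -2.281, -0.003]
contact_force: [-0.9, -0.5, -1.6]
grip_width: 0.0395
```

```bash
python3 -c "
from h import *
h=pickle.load(open('res.pkl','rb'))['holder']
plan(hol(45,0,11),h[2])
"
```

```text
t 5.35 tcp [565.2  -1.8  11.7] tooly 3.34 tilt [-0.0027  0.0048] F [-0.9 -0.5 -1.6] w 39.5 q [-0.5   0.67  0.52  1.99 -0.56  0.63  0.46]
 shift mm [ 3.8 50.5  0.6] dz turn -0.3051527836882378
```

Emit:
drive_tool --commands '[{"linear": [0.004,0,0],"dr": [0,0,-0.3],"jaw": 1},{"linear": [0,0.013,0],"dr": [0,0,0],"jaw": 1},{"linear": [0.0005,0.013,0],"dr": [0,0,0],"jaw": 1}]'

```text
clock: 5.72
tcp_pos: [0.5864, 0.0032, 0.0117]
orientation: [-2.144, -2.281, 0.004]
contact_force: [-3.6, 1.2, 2.4]
grip_width: 0.0395
```

```bash
python3 -c "
from h import *
h=pickle.load(open('res.pkl','rb'))['holder']
plan(hol(45,0,11),h[2])
"
```

```text
t 5.72 tcp [586.4   3.2  11.7] tooly 3.54 tilt [-0.0104  0.0058] F [-3.6  1.2  2.4] w 39.5 q [-0.49  0.7   0.52  1.94 -0.56  0.67  0.44]
 shift mm [-0.  29.1  0.4] dz turn -0.10140742945908782
```

Emit:
drive_tool --commands '[{"linear": [0,0.013,0],"dr": [-0.5,0,0],"jaw": 1},{"linear": [0,0.013,0],"dr": [0,0,0],"jaw": 1},{"linear": [0,0.006,0],"dr": [0,0,0],"jaw": 1},{"linear": [0,0,0],"dr": [0,0,0],"jaw": 1}]'

```text
clock: 6.22
tcp_pos: [0.6202, 0.0056, 0.0116]
orientation: [-2.147, -2.285, -0.006]
contact_force: [-2.8, 1.1, 2.0]
grip_width: 0.0395
```

```bash
python3 -c "
from h import *
h=pickle.load(open('res.pkl','rb'))['holder']
plan(hol(45,0,11),h[2])
o,R=state()
look('w4',{'s':([o['tcp_pos'][0],o['tcp_pos'][1],h[2]],SP)})
"
```

```text
t 6.22 tcp [620.2   5.6  11.6] tooly 3.57 tilt [-0.0017  0.0067] F [-2.8  1.1  2. ] w 39.5 q [-0.48  0.73  0.53  1.86 -0.56  0.7   0.43]
 shift mm [-0.3 -4.8  0.6] dz turn -0.0688889845338705
```

View pics/w4.png

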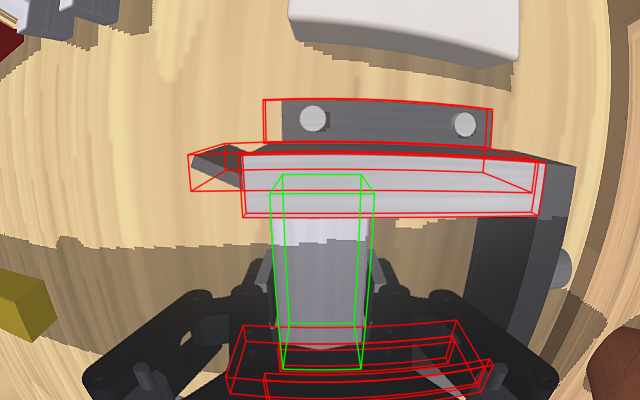

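Emit:
drive_tool --commands '[{"linear": [0,0,0],"dr": [0,0,0],"jaw": 0.2},{"linear": [0,0,0],"dr": [0,0,0],"jaw": 0},{"linear": [0,0,0],"dr": [0,0,0],"jaw": 0},{"linear": [0,0,-0.04],"dr": [0,0,0],"jaw": 0},{"linear": [0,0,-0.06],"dr": [0,0,0],"jaw": 0},{"linear": [0.03,-0.03,-0.01],"dr": [0,0,0],"jaw": 0},{"linear": [0.045,-0.035,0],"dr": [0,0,0],"jaw": 0},{"linear": [0.045,-0.035,0],"dr": [0,0,0],"jaw": 0}]'

```text
clock: 7.28
tcp_pos: [0.514, 0.1173, 0.1264]
orientation: [-2.159, -2.28, -0.012]
contact_force: [0.5, 1.6, 0.7]
grip_width: 0.0857
```

```bash
python3 -c "
from h import *
r=pickle.load(open('res.pkl','rb'));d=r['die']
plan([d[0],d[1],.1],d[2])
"
```

```text
t 7.28 tcp [514.  117.3 126.4] tooly 3.11 tilt [0.0041 0.0063] F [0.5 1.6 0.7] w 85.7 q [-0.88  0.44  0.69  2.04 -0.4   0.79  0.1 ]
 shift mm [ 66.3 -44.9  26.6] dz turn -0.6594145698550543
```

Emit:
drive_tool --commands '[{"linear": [0.03,-0.022,0.005],"dr": [0,0,-0.6],"jaw": 0},{"linear": [0.025,-0.018,0.01],"dr": [0,0,0],"jaw": 0},{"linear": [0.005,-0.004,0.01],"dr": [0,0,0],"jaw": 0}]'

```text
clock: 7.65
tcp_pos: [0.4626, 0.1805, 0.1019]
orientation: [-2.138, -2.297, -0.016]
contact_force: [0.3, -0.1, 1.0]
grip_width: 0.0856
```

```bash
python3 -c "
from h import *
r=pickle.load(open('res.pkl','rb'));d=r['die']
look('w5',{'d':(d,DI)})
plan([d[0],d[1],.011],d[2])
"
```

```text
t 7.7 tcp [462.1 179.9 100.8] tooly 4.09 tilt [0.0031 0.0091] F [-0.7  0.7 -1.7] w 85.4 q [-1.02  0.43  0.66  2.13 -0.42  0.7  -0.01]
 shift mm [ 0.2  3.3 89.9] dz turn 0.3132164242497362
```

View pics/w5.png

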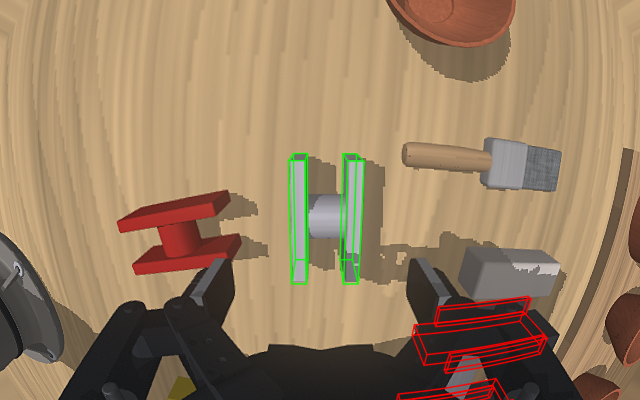

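```bash
python3 -c "
from h import *
w,o=pickle.load(open('w5.pkl','rb'))
for u in((229,192),(240,238),(232,272),(133,270),(119,220)):print(u,ray(w,u,.042,True).round(4))
"
```

```text
(229, 192) [0.3976 0.2012 0.042 ]
(240, 238) [0.4054 0.1676 0.042 ]
(232, 272) [0.3982 0.1389 0.042 ]
(133, 270) [0.3072 0.1283 0.042 ]
(119, 220) [0.3005 0.1726 0.042 ]
```

Emit:
drive_tool --commands '[{"linear": [0,0.0035,0.015],"dr": [0,0,0.3],"jaw": 0.2},{"linear": [0,0,0.02],"dr": [0.3,0,0],"jaw": 0.2},{"linear": [0,0,0],"dr": [0,0,0],"jaw": 0.2}]'

```text
clock: 8.07
tcp_pos: [0.468, 0.1777, 0.0633]
orientation: [-2.148, -2.284, -0.007]
contact_force: [0.0, -0.7, 0.5]
grip_width: 0.0685
```

```bash
python3 -c "
from h import *
r=pickle.load(open('res.pkl','rb'));d=r['die']
plan([d[0],d[1],.011],d[2])
"
```

```text
t 8.07 tcp [468.  177.7  63.3] tooly 3.53 tilt [-0.0012  0.0073] F [ 0.  -0.7  0.5] w 68.5 q [-0.96  0.5   0.6   2.13 -0.49  0.64  0.04]
 shift mm [ 3.2 -2.  52.3] dz turn -0.2446992554445604
```

Emit:
drive_tool --commands '[{"linear": [0.003,-0.0015,0.017],"dr": [0,0,0],"jaw": 0.2},{"linear": [0,0,0.02],"dr": [0,0,0],"jaw": 0.2},{"linear": [0,0,0.014],"dr": [0,0,0],"jaw": 0.2},{"linear": [0,0,0],"dr": [0,0,0],"jaw": 0.5},{"linear": [0,0,0],"dr": [0,0,0],"jaw": 1},{"linear": [0,0,0],"dr": [0,0,0],"jaw": 1},{"linear": [0,0,0],"dr": [0,0,0],"jaw": 1}]'

```text
clock: 8.95
tcp_pos: [0.467, 0.1801, 0.0093]
orientation: [-2.151, -2.282, -0.007]
contact_force: [0.1, -0.0, -4.2]
grip_width: 0.0496
```

```bash
python3 -c "
from h import *
r=pickle.load(open('res.pkl','rb'));d=r['die'];h=r['holder']
plan([d[0],d[1],.011],d[2])
plan(hol(-80,0,14),h[2])
o,R=state()
look('w6',{'d':([o['tcp_pos'][0],o['tcp_pos'][1],d[2]],DI)})
"
```

```text
t 8.95 tcp [467.  180.1   9.3] tooly 3.37 tilt [-0.0008  0.0072] F [ 0.1 -0.  -4.2] w 49.6 q [-0.88  0.59  0.5   2.15 -0.58  0.53  0.11]
 shift mm [ 1.2 -1.2 -1.7] dz turn -0.4015614491945746
t 8.95 tcp [467.  180.1   9.3] tooly 3.37 tilt [-0.0008  0.0072] F [ 0.1 -0.  -4.2] w 49.6 q [-0.88  0.59  0.5   2.15 -0.58  0.53  0.11]
 shift mm [-184.1   12.8   -6. ] dz turn -0.26940092971077856
```

View pics/w6.png

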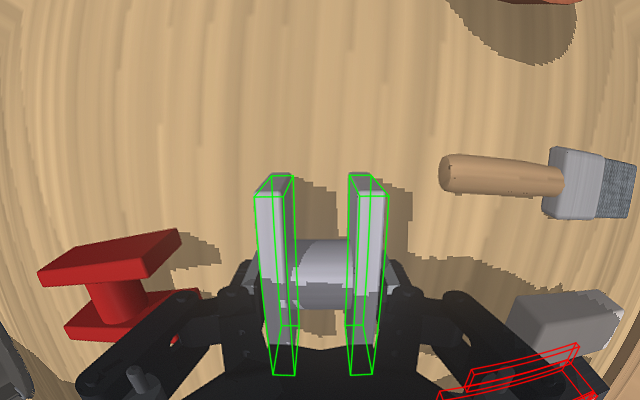

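```bash
python3 -c "
from h import *
w=pickle.load(open('w2.pkl','rb'))
for u in((214,220),(205,260),(112,205)):print(u,ray(w,u,.04,True).round(4))
"
```

```text
(214, 220) [ 0.4051 -0.0426  0.04  ]
(205, 260) [ 0.3987 -0.0795  0.04  ]
(112, 205) [ 0.3056 -0.0471  0.04  ]
```

Emit:
drive_tool --commands '[{"linear": [0,0.004,-0.01],"dr": [0,0,0],"jaw": 1},{"linear": [-0.03,0.004,0],"dr": [0,0,0],"jaw": 1},{"linear": [-0.04,0.004,0],"dr": [0,0,0],"jaw": 1},{"linear": [-0.04,0,0],"dr": [0,0,0],"jaw": 1},{"linear": [-0.04,0,0],"dr": [0,0,0],"jaw": 1},{"linear": [-0.02,0,0],"dr": [0,0,0],"jaw": 1},{"linear": [0,0,0],"dr": [0,0,0],"jaw": 1}]'

```text
clock: 9.88
tcp_pos: [0.494, 0.0073, 0.0226]
orientation: [-2.151, -2.288, -0.015]
contact_force: [-0.2, 0.1, -3.8]
grip_width: 0.0493
```

```bash
python3 -c "
from h import *
r=pickle.load(open('res.pkl','rb'));d=r['die'];h=r['holder']
plan(hol(-80,0,12),h[2])
"
```

```text
t 9.88 tcp [494.    7.3  22.6] tooly 3.52 tilt [0.0056 0.008 ] F [-0.2  0.1 -3.8] w 49.3 q [-0.53  0.56  0.5   2.16 -0.53  0.54  0.43]
 shift mm [-10.1  -4.   10.5] dz turn -0.12266766431248596
```

Emit:
drive_tool --commands '[{"linear": [-0.009,0,0.003],"dr": [0.3,0,0],"jaw": 1},{"linear": [-0.002,0.012,0.003],"dr": [0,0,0],"jaw": 1},{"linear": [0,0.02,0],"dr": [0,0,0],"jaw": 1},{"linear": [0,0,0.002],"dr": [0,0,0],"jaw": 1}]'

```text
clock: 10.38
tcp_pos: [0.5299, 0.0015, 0.0143]
orientation: [-2.143, -2.29, -0.012]
contact_force: [0.0, 0.4, -4.1]
grip_width: 0.0495
```

```bash
python3 -c "
from h import *
r=pickle.load(open('res.pkl','rb'));d=r['die'];h=r['holder']
plan(hol(45,0,11),h[2])
"
```

```text
t 10.38 tcp [529.9   1.5  14.3] tooly 3.81 tilt [0.0014 0.0092] F [ 0.   0.4 -4.1] w 49.5 q [-0.49  0.61  0.49  2.08 -0.54  0.57  0.45]
 shift mm [-2.3 85.5  3.4] dz turn 0.17345880682627882
```

Emit:
drive_tool --commands '[{"linear": [-0.0025,0.01,0.001],"dr": [0,-0.5,0.1],"jaw": 1},{"linear": [0,0.015,0],"dr": [0,0,0],"jaw": 1},{"linear": [0,0.015,0],"dr": [0,0,0],"jaw": 1}]'

```text
clock: 10.75
tcp_pos: [0.5692, 0.0025, 0.0121]
orientation: [-2.145, -2.292, 0.003]
contact_force: [-12.9, -10.4, -0.2]
grip_width: 0.0497
```

```bash
python3 -c "
from h import *
r=pickle.load(open('res.pkl','rb'));d=r['die'];h=r['holder']
plan(hol(45,0,11),h[2])
"
```

```text
t 10.75 tcp [569.2   2.5  12.1] tooly 3.8 tilt [-0.0033  0.0002] F [-12.9 -10.4  -0.2] w 49.7 q [-0.49  0.67  0.5   1.98 -0.53  0.63  0.43]
 shift mm [-0.6 46.3  0.9] dz turn 0.15706942505846572
```

Emit:
drive_tool --commands '[{"linear": [-0.0025,-0.002,0],"dr": [0,0,0],"jaw": 1},{"linear": [-0.001,0,0],"dr": [0,0,0],"jaw": 1}]'

```text
clock: 11.0
tcp_pos: [0.5689, -0.0013, 0.012]
orientation: [-2.145, -2.293, 0.002]
contact_force: [-0.1, 0.6, -4.4]
grip_width: 0.0495
```

```bash
python3 -c "
from h import *
r=pickle.load(open('res.pkl','rb'));d=r['die'];h=r['holder']
plan(hol(45,0,11),h[2])
o,R=state()
look('w7',{'d':([o['tcp_pos'][0],o['tcp_pos'][1],d[2]],DI)})
"
```

```text
t 11.0 tcp [568.9  -1.3  12. ] tooly 3.82 tilt [-0.0019 -0.0003] F [-0.1  0.6 -4.4] w 49.5 q [-0.48  0.66  0.5   1.98 -0.53  0.62  0.43]
 shift mm [ 3.2 46.8  0.9] dz turn 0.1765728916711984
```

View pics/w7.png

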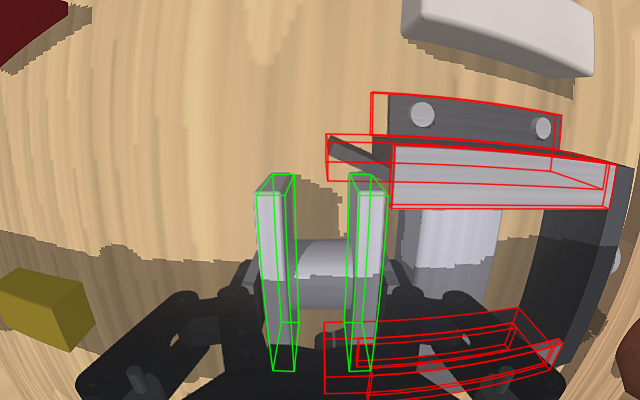

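Emit:
drive_tool --commands '[{"linear": [0.001,0.01,0],"dr": [0,0,0.1],"jaw": 1},{"linear": [0,0.012,0],"dr": [0,0,0],"jaw": 1}]'

```text
clock: 11.3
tcp_pos: [0.5898, 0.0011, 0.0119]
orientation: [-2.147, -2.288, 0.005]
contact_force: [-3.0, -0.3, -1.0]
grip_width: 0.0493
```

```bash
python3 -c "
from h import *
r=pickle.load(open('res.pkl','rb'));d=r['die'];h=r['holder']
plan(hol(45,0,11),h[2])
"
```

```text
t 11.3 tcp [589.8   1.1  11.9] tooly 3.66 tilt [-0.005   0.0005] F [-3.  -0.3 -1. ] w 49.3 q [-0.48  0.69  0.5   1.93 -0.53  0.66  0.42]
 shift mm [ 2.2 25.8  0.8] dz turn 0.018959737000425424
```

Emit:
drive_tool --commands '[{"linear": [0.0005,0.012,0],"dr": [-0.3,0,0],"jaw": 1},{"linear": [0,0.012,0],"dr": [0,0,0],"jaw": 1}]'

```text
clock: 11.55
tcp_pos: [0.6152, 0.0034, 0.0118]
orientation: [-2.149, -2.291, -0.001]
contact_force: [-3.7, 0.0, -1.2]
grip_width: 0.0495
```

```bash
python3 -c "
from h import *
r=pickle.load(open('res.pkl','rb'));d=r['die'];h=r['holder']
plan(hol(45,0,11),h[2])
"
```

```text
t 11.55 tcp [615.2   3.4  11.8] tooly 3.67 tilt [-0.0001  0.0009] F [-3.7  0.  -1.2] w 49.5 q [-0.47  0.72  0.5   1.87 -0.53  0.69  0.41]
 shift mm [1.6 0.3 0.8] dz turn 0.02971506158957476
```

Emit:
drive_tool --commands '[{"linear": [0,0,0],"dr": [0,0,0],"jaw": 0.27},{"linear": [0,0,0],"dr": [0,0,0],"jaw": 0.27},{"linear": [0,0,-0.03],"dr": [0,0,0],"jaw": 0.27},{"linear": [0,0,-0.06],"dr": [0,0,0],"jaw": 0.2},{"linear": [-0.03,-0.03,-0.02],"dr": [0,0,0],"jaw": 0.2},{"linear": [-0.045,-0.035,0],"dr": [0,0,0],"jaw": 0.2},{"linear": [-0.045,-0.035,0],"dr": [0,0,0],"jaw": 0.2}]'

```text
clock: 12.42
tcp_pos: [0.5307, -0.1214, 0.1275]
orientation: [2.13, 2.294, 0.018]
contact_force: [0.9, -0.2, -0.3]
grip_width: 0.0685
```

```bash
python3 -c "
from h import *
r=pickle.load(open('res.pkl','rb'));d=r['yoke'];h=r['holder']
g=T(d,[[0,.028,.09]])[0]
plan(g,d[2])
"
```

```text
t 12.43 tcp [ 530.7 -121.4  127.5] tooly 4.26 tilt [0.0161 0.0011] F [ 0.9 -0.2 -0.3] w 68.5 q [-0.39  0.45  0.65  2.01 -0.38  0.79  0.55]
 shift mm [-30.4 -43.4  36.8] dz turn 1.7165275983033672
```

Emit:
drive_tool --commands '[{"linear": [-0.015,-0.025,0.005],"dr": [0.9,0,1],"jaw": 0.2},{"linear": [-0.013,-0.016,0.015],"dr": [0,0,0.7],"jaw": 0.2},{"linear": [-0.002,-0.002,0.015],"dr": [0,0,0],"jaw": 0.2},{"linear": [0,0,0],"dr": [0,0,0],"jaw": 0.2}]'

```text
clock: 12.92
tcp_pos: [0.4888, -0.1577, 0.0927]
orientation: [2.177, 2.259, 0.007]
contact_force: [1.0, -0.1, 0.2]
grip_width: 0.0684
```

```bash
python3 -c "
from h import *
r=pickle.load(open('res.pkl','rb'));d=r['yoke'];h=r['holder']
look('w8',{'d':(d,YO),'g':(h,gate(r['gate'])),'D':(np.r_[hol(45,0,0)[:2],h[2]],DI)})
g=T(d,[[0,.028,.011]])[0]
plan(g,d[2])
"
```

```text
t 12.97 tcp [ 489.3 -157.7   93.2] tooly 2.14 tilt [ 0.0068 -0.0001] F [0.7 0.1 1.1] w 68.4 q [-0.3   0.47  0.63  2.09 -0.42  0.7   0.64]
 shift mm [ 2.9  0.5 82.3] dz turn -0.39855740916442345
```

View pics/w8.png

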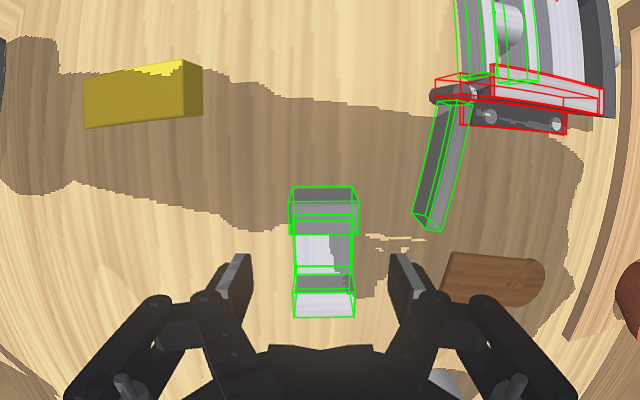

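```bash
python3 -c "
from h import *
w,o=pickle.load(open('w8.pkl','rb'))
for u in((455,253),(440,295)):print(u,ray(w,u,.008,True).round(4))
"
```

```text
(455, 253) [ 0.6069 -0.1889  0.008 ]
(440, 295) [ 0.6014 -0.2318  0.008 ]
```

Emit:
drive_tool --commands '[{"linear": [0.003,0.0005,0.015],"dr": [0.3,0,-0.4],"jaw": 0.2},{"linear": [0,0,0.03],"dr": [0,0,0],"jaw": 0.2}]'

```text
clock: 13.22
tcp_pos: [0.494, -0.1529, 0.0483]
orientation: [2.163, 2.271, 0.007]
contact_force: [-0.1, 1.2, 0.3]
grip_width: 0.0683
```

```bash
python3 -c "
from h import *
r=pickle.load(open('res.pkl','rb'));d=r['yoke'];h=r['holder']
g=T(d,[[0,.028,.011]])[0]
plan(g,d[2])
"
```

```text
t 13.22 tcp [ 494.  -152.9   48.3] tooly 2.81 tilt [ 0.0072 -0.0004] F [-0.1  1.2  0.3] w 68.3 q [-0.26  0.54  0.56  2.1  -0.49  0.62  0.7 ]
 shift mm [-1.7 -4.  37.3] dz turn 0.2646150258028611
```

Emit:
drive_tool --commands '[{"linear": [-0.002,-0.004,0.01],"dr": [0,0,0],"jaw": 0.2},{"linear": [0,0,0.02],"dr": [0,0,0],"jaw": 0.2},{"linear": [0,0,0.008],"dr": [0,0,0],"jaw": 0.2},{"linear": [0,0,0],"dr": [0,0,0],"jaw": 0.5},{"linear": [0,0,0],"dr": [0,0,0],"jaw": 1},{"linear": [0,0,0],"dr": [0,0,0],"jaw": 1},{"linear": [0,0,0],"dr": [0,0,0],"jaw": 1},{"linear": [0,0,-0.006],"dr": [0,0,0],"jaw": 1}]' --force 60

```text
clock: 14.22
tcp_pos: [0.4903, -0.1531, 0.0143]
orientation: [2.16, 2.277, 0.006]
contact_force: [0.6, 0.7, -3.1]
grip_width: 0.0451
```

```bash
python3 -c "
from h import *
r=pickle.load(open('res.pkl','rb'));d=r['yoke'];h=r['holder']
o,R=state();p=o['tcp_pos'];a=np.arctan2(R[1,1],R[0,1])
plan(hol(-75,28,20),h[2])
y=T([p[0],p[1],a],[[0,-.028,0]])[0];y[2]=a
look('w9',{'d':(y,YO)})
"
```

```text
t 14.22 tcp [ 490.3 -153.1   14.3] tooly 3.03 tilt [0.0044 0.0007] F [ 0.6  0.7 -3.1] w 45.1 q [-0.21  0.6   0.5   2.12 -0.54  0.55  0.74]
 shift mm [178.   13.   -5.5] dz turn -0.6102122384195938
```

View pics/w9.png

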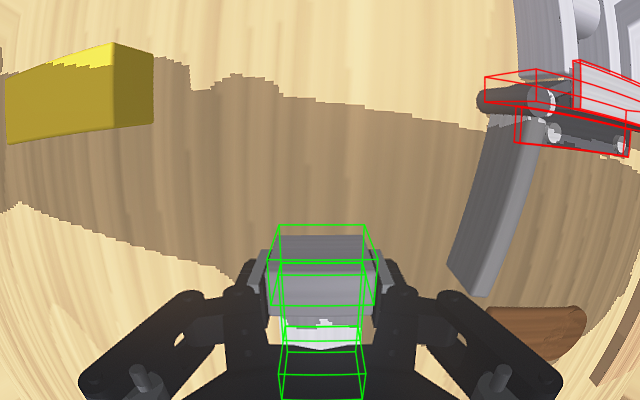

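```bash
python3 -c "
import cv2
a=cv2.imread('pics/w9raw.png')[215:365,240:400]
cv2.imwrite('pics/w9c.png',cv2.resize(a,None,fx=5,fy=4*1.25,interpolation=cv2.INTER_CUBIC)[:600])"
```

```text
(no output)
```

View pics/w9c.png

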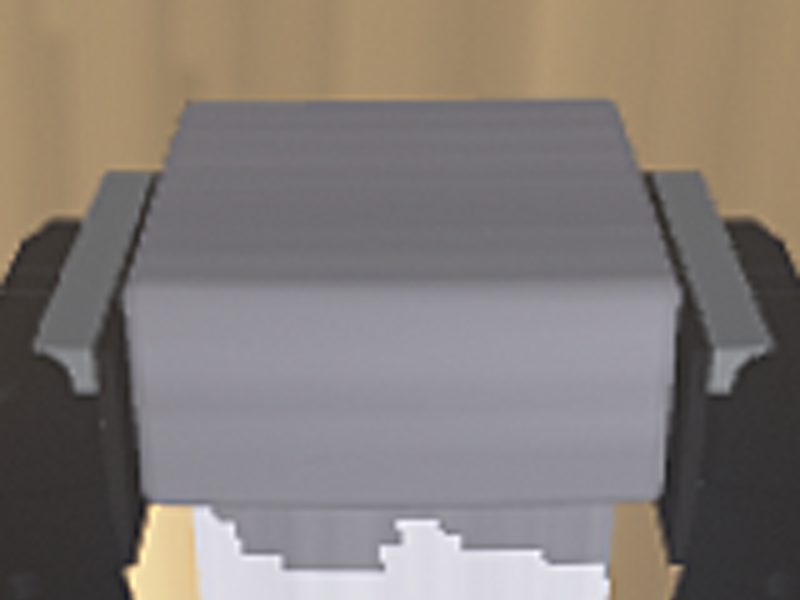

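```bash
python3 -c "
from h import *
w,o=pickle.load(open('w9.pkl','rb'))
uv=np.array([(265,272),(376,272),(277.5,235),(362.5,235),(269.4,315),(372,315)])
P=np.array([[-23,46,42],[23,46,42],[-23,46,0],[23,46,0],[-23,23,42],[23,23,42]])*m
def f(q):return (proj(w,T(q[:3],P)+[0,0,q[3]],True)-uv).ravel()
r=least_squares(f,[.49,-.18,.05,.005]);print(r.x,f(r.x).round(1))
q=r.x;p=o['tcp_pos'];d=p[:2]-q[:2];c,s=np.cos(q[2]),np.sin(q[2]);print('grip local',c*d[0]+s*d[1],-s*d[0]+c*d[1],np.degrees(q[2]))
"
```

```text
[ 0.491406   -0.18649157  0.05195001  0.00127307] [ 0.5 -0.1 -0.4 -0.3  0.2 -0.5  0.1 -0.6  0.2  0.8 -0.6  0.6]
grip local 0.0006109539452900125 0.03338009643930922 2.97651658269105
```

Emit:
drive_tool --commands '[{"linear": [0.005,0,-0.007],"dr": [0,0,-0.4],"jaw": 1},{"linear": [0.03,0.003,-0.001],"dr": [0,0,-0.2],"jaw": 1},{"linear": [0.04,0.004,0],"dr": [0,0,0],"jaw": 1},{"linear": [0.04,0.004,0],"dr": [0,0,0],"jaw": 1},{"linear": [0.035,0,0],"dr": [0,0,0],"jaw": 1},{"linear": [0.025,0,0],"dr": [0,0,0],"jaw": 1},{"linear": [0,0,0],"dr": [0,0,0],"jaw": 1}]'

```text
clock: 15.15
tcp_pos: [0.4925, 0.0291, 0.0269]
orientation: [2.143, 2.288, 0.013]
contact_force: [-0.2, 0.2, -3.3]
grip_width: 0.0451
```

```bash
python3 -c "
from h import *
r=pickle.load(open('res.pkl','rb'));d=r['yoke'];h=r['holder']
plan(hol(-45,33.4,12),h[2])
"
```

```text
t 15.15 tcp [492.5  29.1  26.9] tooly 3.73 tilt [0.0104 0.0017] F [-0.2  0.2 -3.3] w 45.1 q [-0.61  0.55  0.54  2.17 -0.55  0.54  0.4 ]
 shift mm [ 1.4 31.  15.3] dz turn 0.09279326722817655
```

Emit:
drive_tool --commands '[{"linear": [0.0015,0.01,0.003],"dr": [0.5,0,0],"jaw": 1},{"linear": [0,0.014,0.005],"dr": [0,0,0],"jaw": 1},{"linear": [0,0.006,0.003],"dr": [0,0,0],"jaw": 1},{"linear": [0,0,0],"dr": [0,0,0],"jaw": 1}]'

```text
clock: 15.65
tcp_pos: [0.5258, 0.0302, 0.0159]
orientation: [2.15, 2.288, 0.003]
contact_force: [-0.0, -0.4, -3.3]
grip_width: 0.0452
```

```bash
python3 -c "
from h import *
r=pickle.load(open('res.pkl','rb'));h=r['holder']
plan(hol(-20,33.4,13),h[2])
o,R=state();p=o['tcp_pos'];a=np.arctan2(R[1,1],R[0,1])
y=T([p[0],p[1],a],[[0,-.0334,0]])[0];y[2]=a
look('w10',{'d':(y,YO)})
c=viewer.calibration('scene');im=viewer.grab_frame('scene')[135:285,230:430,::-1];a=cv2.resize(im,None,fx=4,fy=4,interpolation=cv2.INTER_CUBIC)
cv2.imwrite('pics/scene10.png',a)
"
```

```text
t 15.65 tcp [525.8  30.2  15.9] tooly 3.56 tilt [ 0.003  -0.0001] F [-0.  -0.4 -3.3] w 45.2 q [-0.58  0.61  0.53  2.09 -0.56  0.57  0.41]
 shift mm [ 2.5 22.8  2.9] dz turn -0.07684959637732633
```

View pics/w10.png

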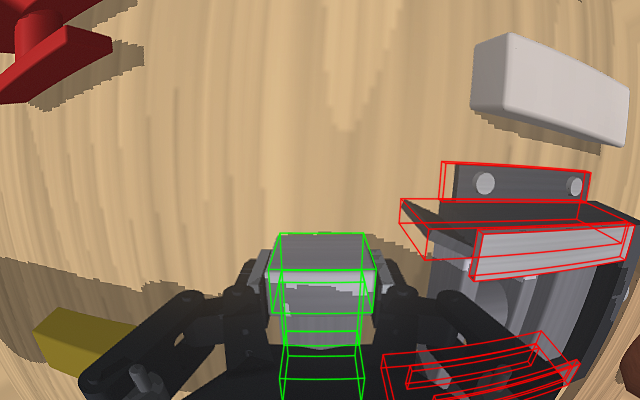

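View pics/scene10.png

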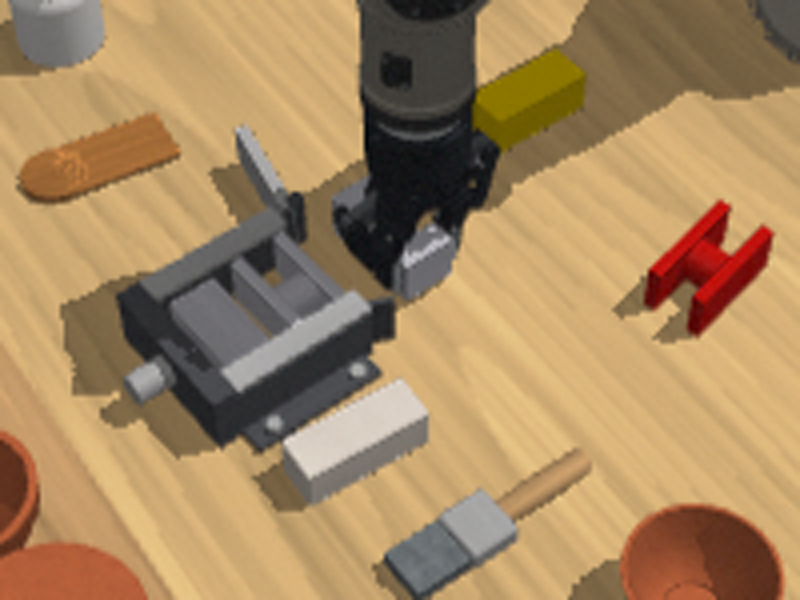

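Emit:
drive_tool --commands '[{"linear": [0.0025,0.008,0.001],"dr": [0,0,0],"jaw": 1},{"linear": [0,0.012,0.002],"dr": [0,0,0],"jaw": 1},{"linear": [0,0,0],"dr": [0,0,0],"jaw": 1}]'

```text
clock: 16.12
tcp_pos: [0.5461, 0.0343, 0.0131]
orientation: [2.15, 2.288, 0.003]
contact_force: [0.3, -0.7, -2.7]
grip_width: 0.0452
```

```bash
python3 -c "
from h import *
r=pickle.load(open('res.pkl','rb'));h=r['holder']
plan(hol(-22,33.4,13),h[2])
"
```

```text
t 16.12 tcp [546.1  34.3  13.1] tooly 3.55 tilt [0.0027 0.0003] F [ 0.3 -0.7 -2.7] w 45.2 q [-0.58  0.64  0.52  2.04 -0.56  0.6   0.4 ]
 shift mm [-0.2  0.3  0.1] dz turn -0.09005857588902375
```

Emit:
drive_tool --commands '[{"linear": [0,0,0.001],"dr": [0,0,0],"jaw": 0.36},{"linear": [0,0,0],"dr": [0,0,0],"jaw": 0.36},{"linear": [0,0,-0.02],"dr": [0,0,0],"jaw": 0.36},{"linear": [0,0,-0.05],"dr": [0,0,0],"jaw": 0.3},{"linear": [-0.02,-0.03,-0.02],"dr": [0,0,-10.5],"jaw": 0.3},{"linear": [0,-0.03,0],"dr": [0,0,-10.5],"jaw": 0.3},{"linear": [0,0,0],"dr": [0,0,-10.5],"jaw": 0.3},{"linear": [0,0,0],"dr": [0,0,-10.5],"jaw": 0.3}]'

```text
clock: 17.12
tcp_pos: [0.4881, 0.0027, 0.1122]
orientation: [1.16, 2.91, 0.007]
contact_force: [-0.1, 1.1, -0.4]
grip_width: 0.0597
```

Emit:
drive_tool --commands '[{"linear": [0,0,0],"dr": [0,0,-10.5],"jaw": 0.3},{"linear": [0,0,0],"dr": [0,0,-10.5],"jaw": 0.3},{"linear": [0,0,0],"dr": [0,0,-10.5],"jaw": 0.3},{"linear": [0,0,0],"dr": [0,0,-10.5],"jaw": 0.3},{"linear": [0,0,0],"dr": [0,0,-5],"jaw": 0.3}]'

```text
clock: 17.75
tcp_pos: [0.489, 0.0002, 0.1195]
orientation: [-0.128, 3.121, -0.0]
contact_force: [-0.2, -1.2, -0.6]
grip_width: 0.0599
```

```bash
python3 -c "
from h import *
r=pickle.load(open('res.pkl','rb'));h=r['holder']
look('w11',{'y':(np.r_[hol(-22,0,0)[:2],h[2]],YO)})
plan(hol(-75,0,12),h[2]+np.pi/2)
"
```

```text
t 17.8 tcp [4.891e+02 1.000e-01 1.197e+02] tooly 94.83 tilt [0.0183 0.0007] F [ 0.9 -0.5  0.6] w 59.7 q [-0.37  0.32  0.29  2.12 -0.14  0.7   1.66]
 shift mm [ -4.3  -3.2 107.8] dz turn 1.1848260341785986
```

View pics/w11.png

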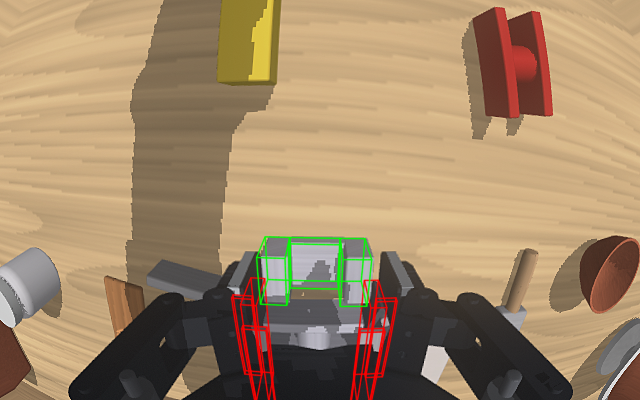

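Emit:
drive_tool --commands '[{"linear": [-0.003,-0.003,0.03],"dr": [0,1,1.1],"jaw": 0.3},{"linear": [0,0,0.04],"dr": [0,0,0],"jaw": 0.3},{"linear": [0,0,0.03],"dr": [0,0,0],"jaw": 0.3}]'

```text
clock: 18.18
tcp_pos: [0.4976, -0.0033, 0.0232]
orientation: [-0.092, 3.128, -0.001]
contact_force: [0.1, 0.8, 0.2]
grip_width: 0.0597
```

```bash
python3 -c "
from h import *
r=pickle.load(open('res.pkl','rb'));h=r['holder']
plan(hol(-60,0,14),h[2]+np.pi/2)
"
```

```text
t 18.18 tcp [497.6  -3.3  23.2] tooly 93.36 tilt [ 0.0118 -0.0003] F [0.1 0.8 0.2] w 59.7 q [-0.3   0.51  0.23  2.15 -0.23  0.5   1.73]
 shift mm [-13.    0.9   9.4] dz turn -0.2799202325100197
```

Emit:
drive_tool --commands '[{"linear": [-0.008,0.001,0.009],"dr": [0,0.6,-0.2],"jaw": 0.3},{"linear": [-0.01,0,0],"dr": [0,0,0],"jaw": 0.3},{"linear": [-0.01,0,0],"dr": [0,0,0],"jaw": 0.3}]'

```text
clock: 18.55
tcp_pos: [0.5266, -0.0011, 0.0154]
orientation: [0.094, -3.139, 0.003]
contact_force: [-1.4, -0.4, -0.6]
grip_width: 0.0597
```

```bash
python3 -c "
from h import *
r=pickle.load(open('res.pkl','rb'));h=r['holder']
plan(hol(-8,0,14),h[2]+np.pi/2)
"
```

```text
t 18.55 tcp [526.6  -1.1  15.4] tooly 93.41 tilt [-0.0009 -0.0022] F [-1.4 -0.4 -0.6] w 59.7 q [-0.3   0.56  0.23  2.07 -0.23  0.53  1.73]
 shift mm [-36.    0.6   1.4] dz turn -0.22769472946867877
```

Emit:
drive_tool --commands '[{"linear": [-0.009,0.0005,0],"dr": [0,0,-0.2],"jaw": 0.3},{"linear": [-0.009,0,0],"dr": [0,0,0],"jaw": 0.3}]'

```text
clock: 18.8
tcp_pos: [0.5452, 0.0002, 0.0165]
orientation: [0.099, -3.138, 0.004]
contact_force: [-3.4, -0.1, -1.3]
grip_width: 0.0598
```

```bash
python3 -c "
from h import *
r=pickle.load(open('res.pkl','rb'));h=r['holder']
plan(hol(-8,0,14),h[2]+np.pi/2)
"
```

```text
t 18.8 tcp [5.452e+02 2.000e-01 1.650e+01] tooly 93.6 tilt [-0.0019 -0.0025] F [-3.4 -0.1 -1.3] w 59.8 q [-0.3   0.58  0.23  2.03 -0.23  0.56  1.73]
 shift mm [-17.3   0.3   2.4] dz turn -0.03599373715384373
```

Emit:
drive_tool --commands '[{"linear": [-0.007,0.0005,0.001],"dr": [0,0,0],"jaw": 0.3},{"linear": [-0.005,0,0],"dr": [0,0,0],"jaw": 0.3}]'

```text
clock: 19.05
tcp_pos: [0.5553, 0.0011, 0.0155]
orientation: [0.098, -3.132, 0.003]
contact_force: [-10.4, -0.5, 7.3]
grip_width: 0.0599
```

```bash
python3 -c "
from h import *
r=pickle.load(open('res.pkl','rb'));h=r['holder']
plan(hol(-8,0,14),h[2]+np.pi/2)
"
```

```text
t 19.05 tcp [555.3   1.1  15.5] tooly 93.57 tilt [-0.0076 -0.0025] F [-10.4  -0.5   7.3] w 59.9 q [-0.29  0.6   0.23  2.   -0.23  0.58  1.73]
 shift mm [-7.2  0.1  1.5] dz turn -0.07193683702355218
```

Emit:
drive_tool --commands '[{"linear": [-0.005,0,0],"dr": [0,-0.4,0],"jaw": 0.3},{"linear": [-0.004,0,0],"dr": [0,0,0],"jaw": 0.3}]'

```text
clock: 19.3
tcp_pos: [0.56, 0.0014, 0.0152]
orientation: [0.097, -3.13, 0.002]
contact_force: [-10.4, -0.3, 7.5]
grip_width: 0.0599
```

```bash
python3 -c "
from h import *
r=pickle.load(open('res.pkl','rb'));h=r['holder']
plan(hol(-8,0,14),h[2]+np.pi/2)
look('w12',{'y':(np.r_[hol(23,0,0)[:2],h[2]],YO)})
cv2.imwrite('pics/scene12.png',cv2.resize(viewer.grab_frame('scene')[135:285,230:430,::-1],None,fx=4,fy=4,interpolation=cv2.INTER_CUBIC))
"
```

```text
t 19.3 tcp [560.    1.4  15.2] tooly 93.54 tilt [-0.0103 -0.0016] F [-10.4  -0.3   7.5] w 59.9 q [-0.29  0.6   0.23  1.99 -0.23  0.59  1.73]
 shift mm [-2.5  0.   1.2] dz turn -0.09895758233527993
```

View pics/w12.png

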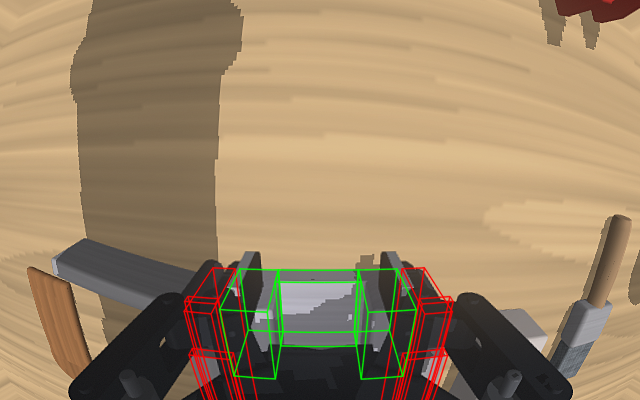

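View pics/scene12.png

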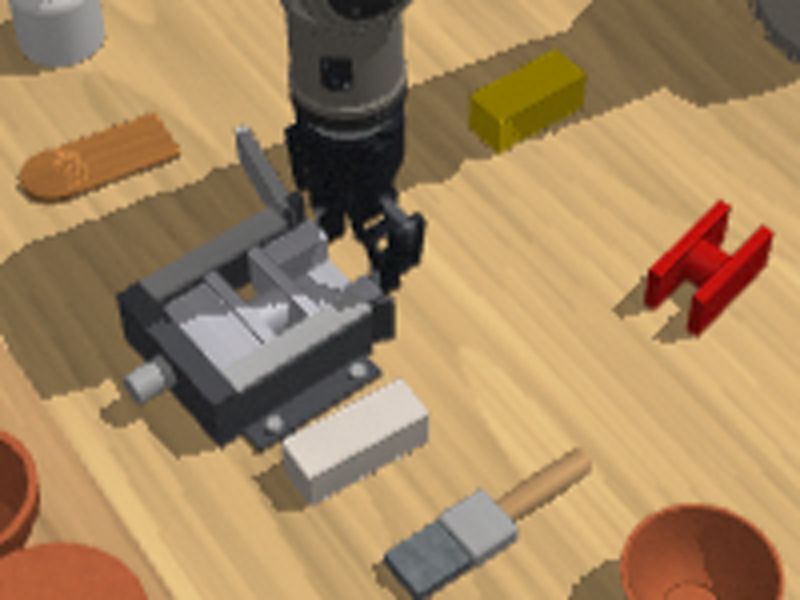

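Emit:
drive_tool --commands '[{"linear": [-0.004,0,0],"dr": [0,-0.4,0],"jaw": 0.3},{"linear": [-0.004,0,0],"dr": [0,0,0],"jaw": 0.3}]'

```text
clock: 19.65
tcp_pos: [0.5637, 0.0017, 0.0148]
orientation: [0.096, -3.127, 0.001]
contact_force: [-9.9, -1.0, 7.8]
grip_width: 0.0599
```

```bash
python3 -c "
from h import *
r=pickle.load(open('res.pkl','rb'));h=r['holder']
plan(hol(-8,0,14),h[2]+np.pi/2)
"
```

```text
t 19.65 tcp [563.7   1.7  14.8] tooly 93.51 tilt [-0.0126 -0.0008] F [-9.9 -1.   7.8] w 59.9 q [-0.29  0.61  0.23  1.97 -0.23  0.6   1.73]
 shift mm [ 1.2 -0.   0.9] dz turn -0.12753005822647434
```

Emit:
drive_tool --commands '[{"linear": [-0.004,0,0],"dr": [0,-0.5,0],"jaw": 0.3},{"linear": [-0.004,0,0],"dr": [0,-0.3,0],"jaw": 0.3}]'

```text
clock: 19.9
tcp_pos: [0.5637, 0.0018, 0.0139]
orientation: [0.095, -3.125, -0.002]
contact_force: [-13.3, -1.0, 9.4]
grip_width: 0.0599
```

```bash
python3 -c "
from h import *
r=pickle.load(open('res.pkl','rb'));h=r['holder']
plan(hol(-8,0,14),h[2]+np.pi/2)
"
```

```text
t 19.9 tcp [563.7   1.8  13.9] tooly 93.49 tilt [-0.0153  0.0006] F [-13.3  -1.    9.4] w 59.9 q [-0.29  0.61  0.23  1.97 -0.24  0.6   1.73]
 shift mm [ 1.2 -0.1 -0. ] dz turn -0.1466497026603382
```

Emit:
drive_tool --commands '[{"linear": [-0.008,0,-0.001],"dr": [0,0,0],"jaw": 0.3},{"linear": [-0.008,0,-0.001],"dr": [0,0,0],"jaw": 0.3}]'

```text
clock: 20.15
tcp_pos: [0.563, 0.0018, 0.0138]
orientation: [0.093, -3.091, -0.004]
contact_force: [-24.0, -0.9, 16.4]
grip_width: 0.0598
```

```bash
python3 -c "
from h import *
r=pickle.load(open('res.pkl','rb'));h=r['holder']
plan(hol(-8,0,14),h[2]+np.pi/2)
cv2.imwrite('pics/scene13.png',cv2.resize(viewer.grab_frame('scene')[170:260,240:350,::-1],None,fx=6,fy=6,interpolation=cv2.INTER_CUBIC))
"
```

```text
t 20.15 tcp [563.    1.8  13.8] tooly 93.45 tilt [-0.0496  0.0012] F [-24.   -0.9  16.4] w 59.8 q [-0.29  0.62  0.23  1.95 -0.23  0.65  1.73]
 shift mm [ 0.5 -0.1 -0.2] dz turn -0.18996165237231025
```

View pics/scene13.png

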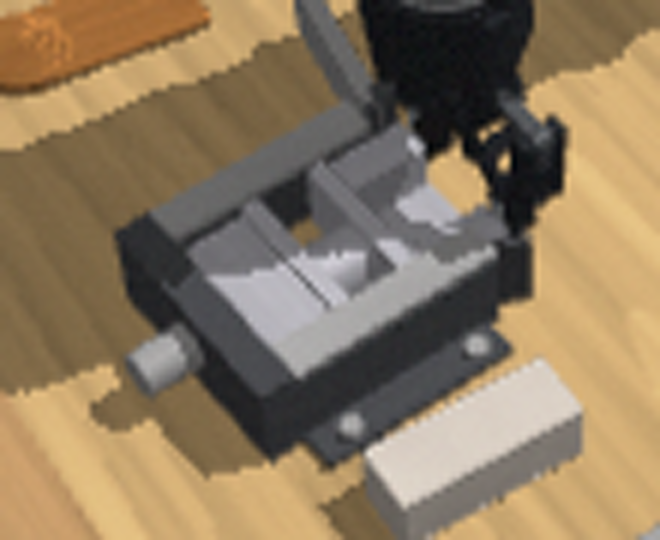

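Emit:
drive_tool --commands '[{"linear": [0.015,0,0],"dr": [0,-2,0],"jaw": 0.3},{"linear": [0.03,0,0],"dr": [0,-1,0],"jaw": 0.3},{"linear": [0.04,0,-0.03],"dr": [0,0,0],"jaw": 0.5},{"linear": [0.03,0,-0.05],"dr": [0,0,0],"jaw": 1},{"linear": [0,0,-0.05],"dr": [0,0,0],"jaw": 1}]'

```text
clock: 20.82
tcp_pos: [0.4476, -0.005, 0.1462]
orientation: [-0.095, 3.132, 0.007]
contact_force: [1.2, -0.4, 0.2]
grip_width: 0.0074
```

```bash
python3 -c "
from h import *
r=pickle.load(open('res.pkl','rb'));h=r['holder']
plan(hol(-8,0,14),h[2]+np.pi/2)
look('w14',{'y':(np.r_[hol(26,0,0)[:2],h[2]],YO)})
im=cv2.imread('pics/w14raw.png');cv2.imwrite('pics/w14c.png',cv2.resize(im[200:400,200:440],None,fx=3,fy=3,interpolation=cv2.INTER_CUBIC))
cv2.imwrite('pics/scene14.png',cv2.resize(viewer.grab_frame('scene')[170:260,240:350,::-1],None,fx=6,fy=6,interpolation=cv2.INTER_CUBIC))
"
```

```text
t 20.82 tcp [447.6  -5.  146.2] tooly 93.47 tilt [0.0076 0.0049] F [ 1.2 -0.4  0.2] w 7.4 q [-0.41  0.22  0.33  2.19 -0.11  0.74  1.62]
 shift mm [-114.    -1.   133.1] dz turn -0.17024355018795503
```

View pics/w14.png

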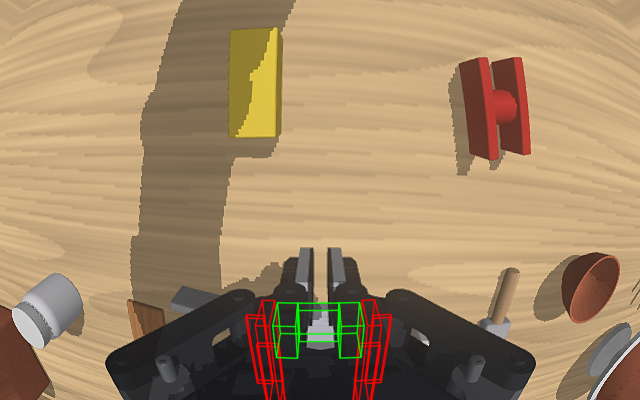

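View pics/scene14.png

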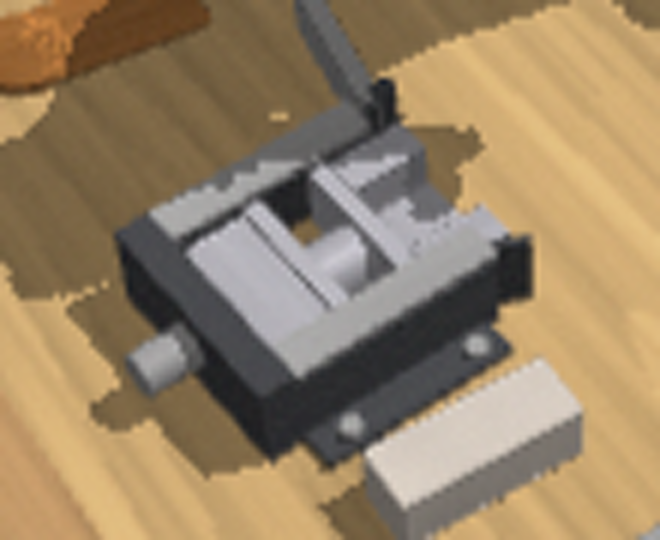

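```bash
cat > ov.py <<'E'
import sys
from h import *
def ov(im,n,xs,yl=0,sh=(-1.5,-1.5)):
    c=viewer.calibration('scene');h=pickle.load(open('res.pkl','rb'))['holder']
    off=np.array([250,165.]);a=cv2.resize(im[165:255,250:350],None,fx=7,fy=6.999,interpolation=cv2.INTER_CUBIC)
    off=off-np.array(sh)
    for x,M,col in zip(xs,(SP,DI,YO),((0,255,0),(255,255,0),(255,0,255))):
        wire(a,c,False,np.r_[hol(x,yl,0)[:2],h[2]],M,col,7,off)
    wire(a,c,False,h,HO[16:32],(0,0,255),7,off)
    cv2.imwrite(n,a[:600])
E
python3 - <<'E'
from ov import *
im=viewer.grab_frame('scene')[:,:,::-1].copy();cv2.imwrite('pics/scene15.png',im)
ov(im,'pics/ov15.png',(119,74,26))
E
```

```text
(no output)
```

View pics/ov15.png

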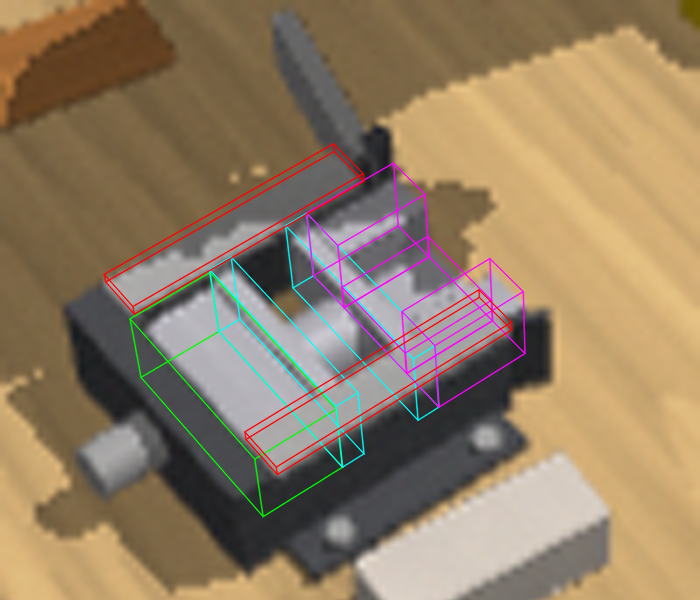

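```bash
python3 -c "
from h import *
c=viewer.calibration('scene')
print('jar',ray(c,(243,128),.09),'lid')
w,o=pickle.load(open('w14.pkl','rb'))
plan(hol(18,-142,120))
"
```

```text
jar [ 0.62578168 -0.35815008  0.09      ] lid
t 20.98 tcp [452.5  -4.2 148.1] tooly 93.51 tilt [0.0169 0.0067] F [ 0.4 -0.7 -0.6] w -0.1 q [-0.41  0.22  0.33  2.18 -0.11  0.74  1.62]
 shift mm [-136.  -143.    29.6] dz turn None
```

Emit:
drive_tool --commands '[{"linear": [-0.025,-0.025,0.002],"dr": [0,0.5,0],"jaw": 1},{"linear": [-0.035,-0.038,0.008],"dr": [0,0.4,0],"jaw": 1},{"linear": [-0.035,-0.038,0.008],"dr": [0,0,0],"jaw": 1},{"linear": [-0.03,-0.032,0.006],"dr": [0,0,0],"jaw": 1},{"linear": [-0.01,-0.01,0],"dr": [0,0,0],"jaw": 1}]'

```text
clock: 21.6
tcp_pos: [0.6033, -0.139, 0.1199]
orientation: [-0.106, 3.136, 0.011]
contact_force: [-0.0, 0.8, -0.3]
grip_width: 0.0001
```

```bash
python3 -c "
from h import *
plan(hol(18,-142,16))
r=pickle.load(open('res.pkl','rb'))
look('w16',{'g':(r['holder'],gate(r['gate']))})
"
```

```text
t 21.6 tcp [ 603.3 -139.   119.9] tooly 93.88 tilt [0.0033 0.0074] F [-0.   0.8 -0.3] w 0.1 q [-0.12  0.53  0.34  1.81 -0.24  0.84  1.97]
 shift mm [  6.2   0.2 103.9] dz turn None
```

View pics/w16.png

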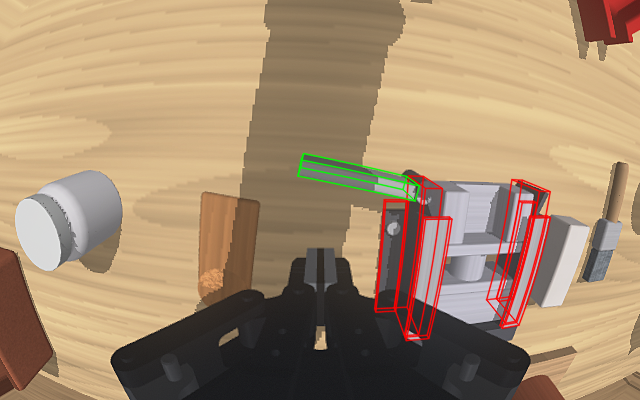

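Emit:
drive_tool --commands '[{"linear": [0.002,0,0.03],"dr": [0,0,0],"jaw": 1},{"linear": [0,0,0.04],"dr": [0,0,0],"jaw": 1},{"linear": [0,0,0.03],"dr": [0,0,0],"jaw": 1}]'

```text
clock: 22.02
tcp_pos: [0.604, -0.1361, 0.0189]
orientation: [-0.109, 3.131, 0.013]
contact_force: [0.6, 1.0, -0.4]
grip_width: -0.0004
```

```bash
cat > gp.py <<'E'
from h import *
def G(t,r=72,lx=-26,z=16):
    s,c=np.sin(t),np.cos(t);return hol(-r*s+lx*c,-62+r*c+lx*s,z)
def path(ts,**k):
    o,R=state();p=o['tcp_pos'];print('t',round(o['clock'],2),'F',o['contact_force'].round(1),'tcp',(p*1e3).round(1))
    h=pickle.load(open('res.pkl','rb'))['holder'];
    dd=p[:2]-hol(0,-62,0)[:2];print('finger polar deg rel',np.degrees(np.arctan2(dd[1],dd[0])-h[2]-np.pi/2)%360,'rad mm',np.hypot(*dd)*1e3)
    for t in ts:
        g=G(t,**k);print(round(t,2),((R.T@(g-p))*1e3).round(1));p=g
E
python3 -c "
from gp import *
path(np.arange(2.93,1.5,-.18))
im=cv2.imread('pics/w16raw.png');cv2.imwrite('pics/w16c.png',cv2.resize(im[150:350,360:600],None,fx=3,fy=3,interpolation=cv2.INTER_CUBIC))
"
```

```text
t 22.02 F [ 0.6  1.  -0.4] tcp [ 604.  -136.1   18.9]
finger polar deg rel 197.5581983126083 rad mm 81.86294101704064
2.93 [14.4  2.3  2.8]
2.75 [13.7 -0.5 -0.1]
2.57 [13.6  1.9 -0.1]
2.39 [13.1  4.3 -0.1]
2.21 [12.1  6.6 -0.1]
2.03 [10.7  8.7 -0. ]
1.85 [ 9.  10.4 -0. ]
1.67 [ 7.  11.9  0. ]
```

View pics/w16c.png

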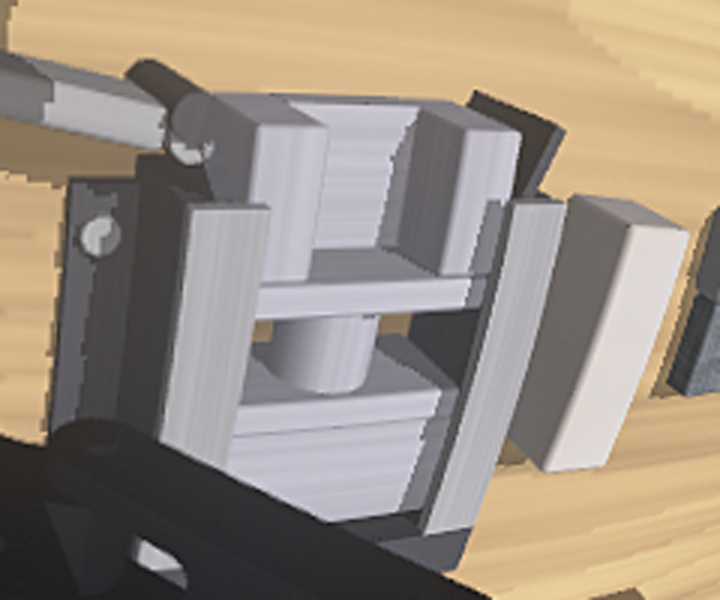

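```bash
python3 -c "
from h import *
w,o=pickle.load(open('w16.pkl','rb'));im=cv2.imread('pics/w16raw.png')
h=pickle.load(open('res.pkl','rb'))['holder']
a=cv2.resize(im[150:350,360:600],None,fx=3,fy=3,interpolation=cv2.INTER_CUBIC);of=np.array([360,150])
for x,M,c in((119,SP,(0,255,0)),(74,DI,(255,255,0)),(26,YO,(255,0,255))): wire(a,w,True,np.r_[hol(x,0,0)[:2],h[2]],M,c,3,of)
wire(a,w,True,h,HO[:32],(0,0,255),3,of)
cv2.imwrite('pics/w16d.png',a)"
```

```text
(no output)
```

View pics/w16d.png

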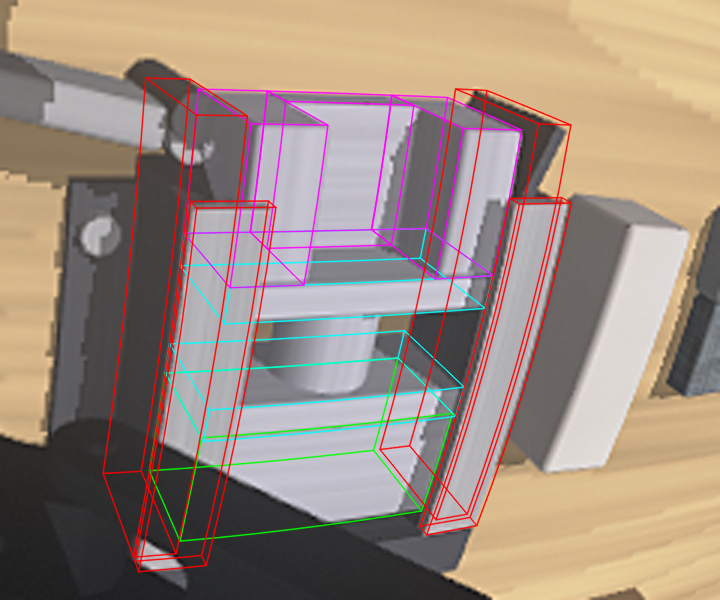

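Emit:
drive_tool --commands '[{"linear": [0.009,-0.002,0.003],"dr": [0,0,0],"jaw": 1},{"linear": [0.012,0,0],"dr": [0,0,0],"jaw": 1},{"linear": [0.013,0.001,0],"dr": [0,0,0],"jaw": 1},{"linear": [0.013,0.002,0],"dr": [0,0,0],"jaw": 1}]'

```text
clock: 22.52
tcp_pos: [0.5544, -0.1363, 0.0164]
orientation: [-0.112, 3.129, 0.014]
contact_force: [1.7, 0.5, 0.3]
grip_width: -0.0002
```

```bash
python3 -c "
from gp import *
path(np.arange(2.39,1,-.18))
"
```

```text
t 22.52 F [1.7 0.5 0.3] tcp [ 554.4 -136.3   16.4]
finger polar deg rel 161.70275198595215 rad mm 79.11472264555542
2.39 [5.3 4.8 0.3]
2.21 [12.1  6.6 -0.1]
2.03 [10.7  8.7 -0. ]
1.85 [ 8.9 10.5 -0. ]
1.67 [ 6.9 11.9  0. ]
1.49 [ 4.7 12.9  0.1]
1.31 [ 2.3 13.6  0.1]
1.13 [-0.2 13.8  0.1]
```

Gate is moving (1.7 N contact). Continue the arc.

Emit:
drive_tool --commands '[{"linear": [0.006,0.005,0],"dr": [0,0,0],"jaw": 1},{"linear": [0.012,0.0065,0],"dr": [0,0,0],"jaw": 1},{"linear": [0.0105,0.0085,0],"dr": [0,0,0],"jaw": 1},{"linear": [0.009,0.0105,0],"dr": [0,0,0],"jaw": 1},{"linear": [0.007,0.012,0],"dr": [0,0,0],"jaw": 1}]'

```text
clock: 23.15
tcp_pos: [0.5038, -0.0955, 0.0177]
orientation: [-0.11, 3.127, 0.013]
contact_force: [1.3, 0.1, -0.4]
grip_width: 0.0001
```

```bash
python3 -c "
from gp import *
path(np.arange(1.55,.1,-.18))
look('w17')
"
```

```text
t 23.15 F [ 1.3  0.1 -0.4] tcp [503.8 -95.5  17.7]
finger polar deg rel 113.25295673099367 rad mm 79.12358361459032
1.55 [-0.2  6.7  1.8]
1.37 [ 3.1 13.4  0.1]
1.19 [ 0.7 13.7  0.1]
1.01 [-1.8 13.6  0.1]
0.83 [-4.2 13.1  0.2]
0.65 [-6.5 12.1  0.2]
0.47 [-8.6 10.8  0.2]
0.29 [-10.3   9.1   0.2]
0.11 [-11.8   7.1   0.2]
```

View pics/w17.png

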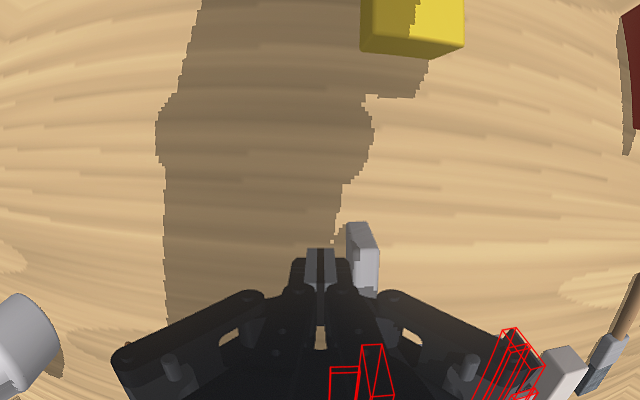

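Emit:
drive_tool --commands '[{"linear": [0,0.007,0.0015],"dr": [0,0,0],"jaw": 1},{"linear": [0.003,0.0135,0],"dr": [0,0,0],"jaw": 1},{"linear": [0.0005,0.0135,0],"dr": [0,0,0],"jaw": 1},{"linear": [-0.002,0.0135,0],"dr": [0,0,0],"jaw": 1},{"linear": [-0.004,0.013,0],"dr": [0,0,0],"jaw": 1},{"linear": [-0.0065,0.012,0],"dr": [0,0,0],"jaw": 1}]'

```text
clock: 23.95
tcp_pos: [0.506, -0.0154, 0.0163]
orientation: [-0.113, 3.13, 0.015]
contact_force: [0.8, -1.5, 1.0]
grip_width: -0.0
```

```bash
python3 -c "
from gp import *
path(np.arange(.65,-.1,-.15))
"
```

```text
t 23.95 F [ 0.8 -1.5  1. ] tcp [506.  -15.4  16.3]
finger polar deg rel 53.41619923408284 rad mm 81.57649971443375
0.65 [-1.2 -7.   0.3]
0.5 [-7.   9.1  0.2]
0.35 [-8.3  7.9  0.2]
0.2 [-9.4  6.6  0.2]
0.05 [-10.3   5.1   0.1]
```

Emit:
drive_tool --commands '[{"linear": [-0.009,0.002,0],"dr": [0,0,0],"jaw": 1},{"linear": [-0.009,0.006,0],"dr": [0,0,0],"jaw": 1},{"linear": [-0.0095,0.006,0],"dr": [0,0,0],"jaw": 1}]'

```text
clock: 24.32
tcp_pos: [0.5338, 0.0024, 0.0165]
orientation: [-0.115, 3.131, 0.016]
contact_force: [-1.0, -1.0, 0.1]
grip_width: 0.0002
```

```bash
python3 -c "
from gp import *
path([.1,0,-.05])
look('w18')
"
```

```text
t 24.32 F [-1.  -1.   0.1] tcp [533.8   2.4  16.5]
finger polar deg rel 29.565584661353256 rad mm 74.21992038468527
0.1 [-3.6  4.4  0.6]
0 [-7.1  2.9  0.1]
-0.05 [-3.6  1.2  0. ]
```

View pics/w18.png

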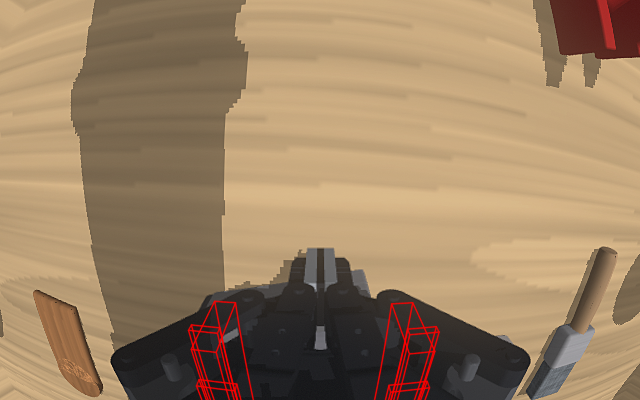

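Emit:
drive_tool --commands '[{"linear": [-0.005,0.005,0],"dr": [0,0,0],"jaw": 1},{"linear": [-0.006,0.003,0],"dr": [0,0,0],"jaw": 1},{"linear": [-0.003,0.001,0],"dr": [0,0,0],"jaw": 1},{"linear": [-0.002,0,0],"dr": [0,0,0],"jaw": 1}]'

```text
clock: 24.88
tcp_pos: [0.5484, 0.0135, 0.0163]
orientation: [-0.115, 3.136, 0.016]
contact_force: [-7.5, -0.3, 4.9]
grip_width: -0.0003
```

```bash
python3 -c "
from gp import *
path([0,-.05])
cv2.imwrite('pics/scene19.png',cv2.resize(viewer.grab_frame('scene')[165:255,250:350,::-1],None,fx=6,fy=6,interpolation=cv2.INTER_CUBIC))
"
```

```text
t 24.88 F [-7.5 -0.3  4.9] tcp [548.4  13.5  16.3]
finger polar deg rel 15.919291105889785 rad mm 77.75337091260542
0 [ 4.7 -2.7  0.2]
-0.05 [-3.6  1.2  0. ]
```

View pics/scene19.png

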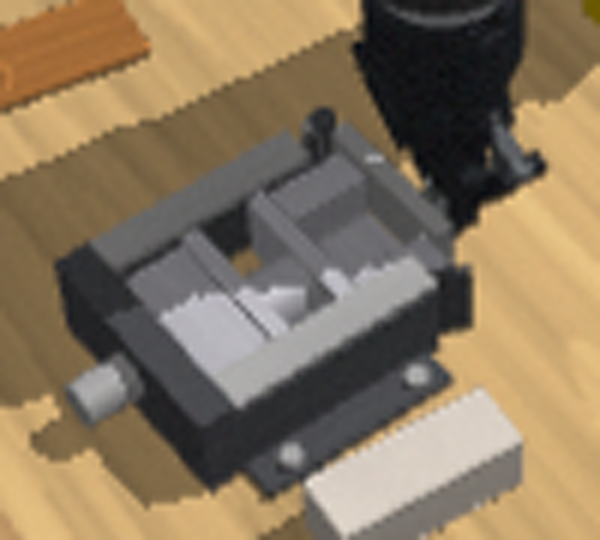

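Emit:
drive_tool --commands '[{"linear": [-0.004,0,0],"dr": [0,0,0],"jaw": 1}]'

```text
clock: 25.05
tcp_pos: [0.5484, 0.0134, 0.0156]
orientation: [0.114, -3.134, -0.017]
contact_force: [-13.7, -1.0, 9.6]
grip_width: -0.0001
```

Emit:
drive_tool --commands '[{"linear": [0.01,0,0],"dr": [0,0,0],"jaw": 1},{"linear": [0.03,0,0],"dr": [0,0,0],"jaw": 1},{"linear": [0.03,0,-0.04],"dr": [0,0,0],"jaw": 1},{"linear": [0.01,-0.05,-0.03],"dr": [0,0,0],"jaw": 1},{"linear": [-0.01,-0.06,-0.01],"dr": [0,0,0],"jaw": 1},{"linear": [-0.02,-0.055,-0.01],"dr": [0,0,0],"jaw": 1}]'

```text
clock: 25.8
tcp_pos: [0.5094, -0.1538, 0.1063]
orientation: [0.132, -3.137, -0.021]
contact_force: [1.4, 1.0, -0.7]
grip_width: -0.0004
```

```bash
python3 -c "
from h import *
plan([.5,-.2,.15])
r=pickle.load(open('res.pkl','rb'));h=r['holder']
look('w20')
w,o=pickle.load(open('w20.pkl','rb'));im=cv2.imread('pics/w20raw.png');print(proj(w,hol(0,0,0),True))
cv2.imwrite('pics/scene20.png',viewer.grab_frame('scene')[:,:,::-1])
cv2.imwrite('pics/side20.png',viewer.grab_frame('side')[:,:,::-1])
"
```

```text
t 25.8 tcp [ 509.4 -153.8  106.3] tooly 94.81 tilt [-0.002   0.0131] F [ 1.4  1.  -0.7] w -0.4 q [-0.12  0.43  0.38  2.02 -0.25  0.74  2.07]
 shift mm [ 13.2 -44.6 -44.3] dz turn None
[[466.84385083 276.09830008]]
```

View pics/w20.png

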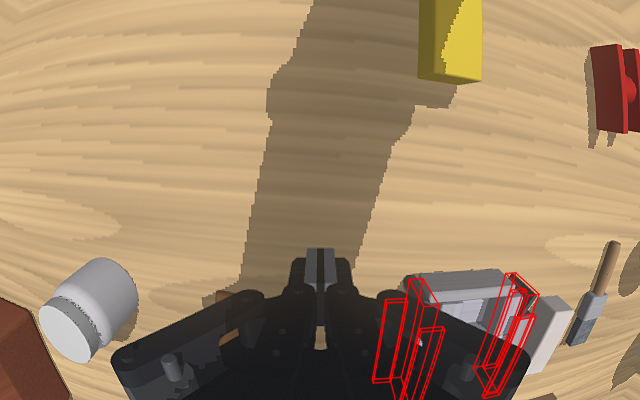

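View pics/scene20.png

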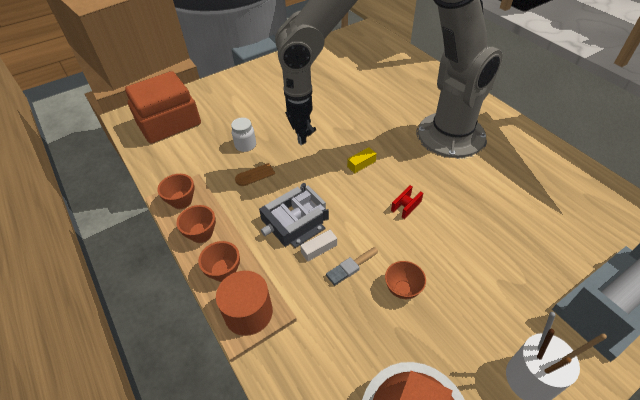

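View pics/side20.png

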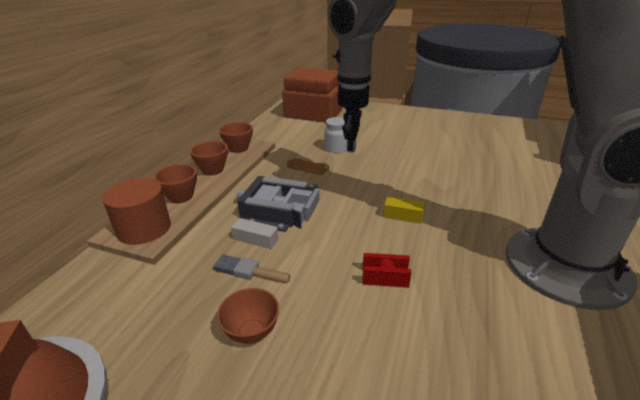

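```bash
python3 -c "
from h import *
h=pickle.load(open('res.pkl','rb'))['holder'];c=viewer.calibration('scene')
im=cv2.imread('pics/scene20.png')
of=np.array([250,165.]);a=cv2.resize(im[165:255,250:350],None,fx=6,fy=6,interpolation=cv2.INTER_CUBIC)
b=a.copy();wire(b,c,False,h,gate(0),(0,0,255),6,of+1.5);wire(b,c,False,np.r_[hol(26,0,0)[:2],h[2]],YO,(255,0,255),6,of+1.5)
w,o=pickle.load(open('w20.pkl','rb'))
e=cv2.imread('pics/w20raw.png');e2=cv2.resize(e[250:400,380:580],None,fx=4,fy=4,interpolation=cv2.INTER_CUBIC)[:540]
wire(e2,w,True,h,gate(0),(0,0,255),4,np.array([380,250]))
cv2.imwrite('pics/fin.png',b);cv2.imwrite('pics/fin2.png',e2)
"
```

```text
(no output)
```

View pics/fin.png

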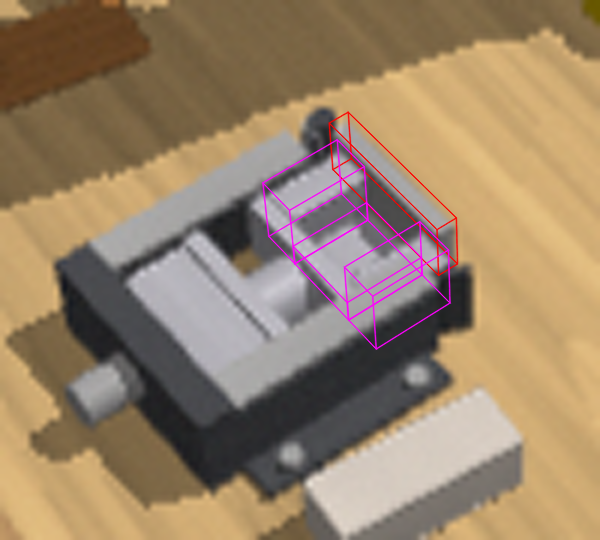

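View pics/fin2.png

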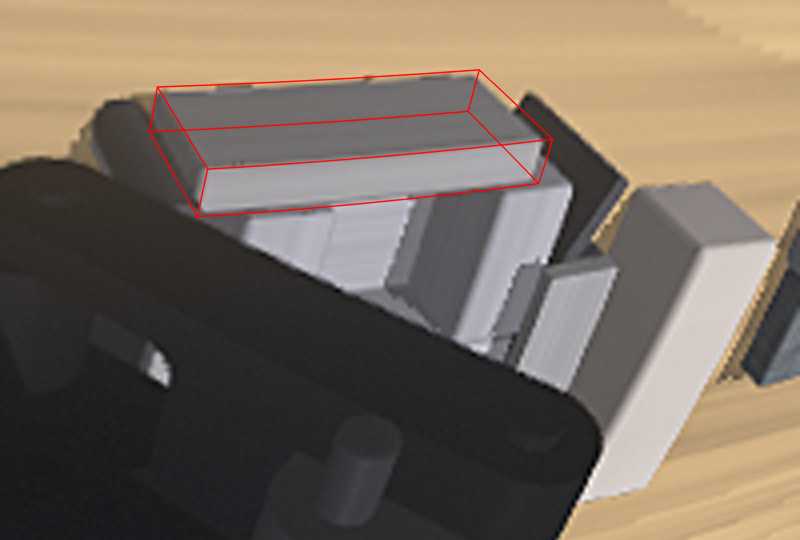

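```bash
python3 -c "
from h import *
from bench import job
a=cv2.imread('pics/scene0.png');b=cv2.imread('pics/scene20.png')
for n,(x,y,w,h) in {'post':(298,228,42,32),'bowl':(382,258,48,45),'red':(388,182,40,38),'yellow':(344,144,36,30),'brush':(322,245,58,42),'jar':(226,115,34,40)}.items():
    g=lambda i:cv2.Canny(i[y:y+h,x:x+w],60,150).astype(np.float32)
    print(n,cv2.phaseCorrelate(cv2.GaussianBlur(g(a),(0,0),1.5),cv2.GaussianBlur(g(b),(0,0),1.5)))
print(job.hand_in())"
```

```text
post ((0.3258317497052481, 0.1680319406934352), 0.8475673609309726)
bowl ((-0.7560473641758634, 0.8767474569574887), 0.6203584291316845)
red ((0.06982029331065931, 0.17371139509950595), 0.7725910416245461)
yellow ((0.8094917038366951, 0.22392899925173104), 0.809636386235555)
brush ((0.7024015510142725, 0.7813569845232635), 0.49423654538613776)
jar ((-0.05126950545970388, -0.010207527677764006), 0.9957671291091376)
the job is handed in; nothing more can be done
None
```

The die box is loaded as asked and the job is handed in at about 26 s of the 72 s allowed; no verdict was reported. The packing block went in first, then the spool die. The yoke went in last, and I pushed it in with two fingers on its cheeks. The stack stopped moving and would not advance at 24 N. I then swung the gate shut until it held firm at about 14 N.

**Stack:** before the gate closed, the wrist picture matched the modelled home position (centres 119, 74 and 26 mm in from the mouth) to about 1 mm. That puts the yoke's outer face about 3 mm inside the mouth, which is where it sits when the stack is fully home.

**Gate:** a wire model of the gate at angle 0 fits the last wrist and scene pictures to within a few millimetres. The robot was clear of everything when I handed in.

**Bystanders:** the red and yellow look-alikes, jar, post, bowl and brush shifted by less than 1 pixel in the scene picture (about 3.5 mm per pixel). I put that down to changed shadows. The rib I checked only by eye.

**Disagreements:**
- The scene and wrist calibrations differ by about 5 mm, so I worked from the wrist camera up close.
- The yoke's first position was about 4 mm off sideways, so I re-measured it in the grip.
- The die touched the left side of the mouth at about 17 N while going in, and I shifted it to the right to free it.

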